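Turn the soldering iron end for end in the helping hand's clip and park it tip down

ROBOT

A 6-joint arm with a two-finger parallel gripper is mounted at the origin on the work surface. World frame = base frame: x ahead of the robot, y to its left, z up, the work surface at z = 0. Lengths are in m, angles in rad, forces in N, time in s.
With the tool pointing down it reaches from about 0.35 to 0.775 m from the base axis. Payload 7.3 kg.
Tool frame: the origin (TCP) lies on the centre line of the jaws, within the pads' length; the fingertips stand 11 mm ahead of it and the grasp point (between the pads) lies 8 mm behind it; y points along the fingers, z is the direction in which the jaws open and shut, and the axes are right-handed (so a half turn about y gives the same grasp; the last joint's range is limited). The gripper opens to 92 mm and grips with 3 to 60 N. Pads are 19 mm wide; open, the fingers measure 130 mm over their backs; the gripper's body (75 mm by 190 mm) begins 47 mm behind the grasp point.
Start: joints at [1.185, 0.342, 1.524, -0, 1.275, -0.146], TCP at [0.125, 0.51, 0.238] pointing down, gripper open.
Joint ranges: [-2.53, 2.53], [-0.77, 2.02], [0.04, 2.7], [-1, 4.14], [0.28, 2.66], [-3.11, 3.11]. Speed limits (rad/s): [2.57, 2.57, 3.14, 3.14, 3.14, 3.14].

INTERFACE

Orientations are given as [roll, pitch, yaw] about the fixed x, y, z axes, in that order (R = Rz(yaw) Ry(pitch) Rx(roll)).
In Python, from cell import robot, cams gives the robot as it stands.
- The arm moves only by the tool apply_moves, never from a script. Its argument "plan" is a list of rows, each a list of 7 numbers: the shift along the tool's x, y, z in m, then the turn, a rotation vector about the tool's x, y, z in degrees, then the gripper command: -1 is fully open, 1 is shut, values between are in proportion. A call has exactly 5 rows; each row is the pose to reach, as a shift and turn from the pose commanded when the call began, along the tool's axes at that moment; what a row does not reach only later rows make up. A row lasts 1/8 s, in which the tool goes at most 62.5 mm and 10.7 degrees, less where a joint would pass 70% of its speed; a pose out of reach is approached as far as the arm can. A call with a gripper value outside its range is refused whole. The fingers move at their own pace and stop on an object; "squeeze" is the grip in N (left out, the last holds). Time passes only in rows, so rows that repeat a pose let the fingers close, or fill a call up. It gives the time, the measured TCP pose, the force and the opening at its end, in the units of the state.
- robot.observe(): the state, without advancing time (a new reading comes with each control period).
- cams.read_camera(name): name is "scene" or "top"; returns the picture (384x512x3 uint8, blue, green, red); there is no depth.
- cams.calibration(name): a dict with "fx", "fy", "cx", "cy" (pixels), "extrinsics" (4x4, takes a point from world to camera coordinates). Camera axes: x right, y up, looking along -z (the intrinsics and any distortion apply to the point x, -y, -z); pixel columns grow to the right and rows downward; lengths in m; the calibration is good to about 2 mm. A picture is of the moment at which its call begins. calibration takes no time and is no camera call.
- robot.hand_in(): hands the job in, once; it reports no verdict.
The state is a dict: "time": time; "qpos": joint angles; "qvel": joint speeds; "joint_efforts": joint torques, N m; "tool_pos": TCP position; "tool_rot": TCP orientation; "contact_force": force on the tool from outside, world axes, zero at the start; "torque": the same for the moment, N m; "opening": finger opening in m.
Only numpy, scipy, OpenCV 4.12 (cv2) and the standard library are available. Lean on these libraries where they do the work, as an engineer would, in place of code of your own. Each camera call takes 0.05 s, during which the arm holds its last target. There are 200 camera calls.

TASK

The cold battery soldering iron was put away wrongly, tip up, in the leaning tool rack. Take it out by its black front part, press it level, at its middle, into the spring clip of the helping hand and let go, then take it again by its red rear part and lay it fully home in the sloping iron stand, tip down inside the wire coil, and let go. Never drop the iron or lay it on the bench, leave the pump and the screwdriver in the rack, and do not disturb the other things on the bench.

Things in the scene. Friction and masses are not known exactly. Their poses are not given: they have to be found in the camera images.
- iron_mid (a point): Middle and balance point of the soldering iron, 190 mm long, 120 g; x axis points along it to the tip. Body: square bar 20 x 20 mm, flat sides square to y and z: rear part red (x -95 to -10 mm), front part black (-10 to +55); then a steel shaft and copper tip 8 mm thick (+55 to +95).
- iron: The soldering iron, origin and axes as iron_mid. It starts in any one of the three rack sleeves, butt down, tip up: x axis 60 degrees above level, y axis level, its rear 65 mm inside the sleeve, resting on the sleeve's lower wall with 6 mm to spare above and 3 mm on each side.
- iron_tip (a point): The point of the iron's copper tip, 95 mm from its middle along its x axis.
- iron_butt (a point): Centre of the iron's flat red butt end, 95 mm from its middle against its x axis.
- rack: Tool rack, fixed; place and yaw vary. Wooden base 150 (x) x 205 (y) x 20 mm, origin at the centre of its underside. Three blue square sleeves in a row, at y -62, 0 and +62 mm, lean 60 degrees above level with the mouths up and towards +x; a tool leaves its sleeve only along the sleeve's axis.
- sleeve_mouth (a point): Centre of the mouth of the rack's middle sleeve, 93 mm above the bench; axes of the rack. Sleeves: inside 26 x 26 mm, 65 mm deep, walls 4 mm.
- clip: Helping hand, fixed; place and yaw vary. Black base 120 (x) x 100 (y) x 24 mm, origin on its underside right below the clip (base from y -40 to +60 mm); a post 18 mm thick carries an upward-open steel spring clip. The clip takes the iron's square body lying level along this x axis, tip to +x or to -x.
- clip_seat (a point): Axis of a bar seated in the clip, 130 mm above the bench; axes of the helping hand. Two sprung steel jaws, 26 mm long in x, 17 mm apart at rest. The iron is pressed straight down between them, its middle within 25 mm of here and both ends free, until it rests on a saddle 10 mm below here (30 x 52 mm). In or out takes up to 15 N.
- jaw_tops (a point): Middle of the clip's flared opening, 24 mm above clip_seat; the jaws stand 29 mm apart here.
- magnifier (a point): Centre of the level magnifier disc, 70 mm in diameter, 12 mm thick, 196 mm above the bench, on the helping hand's +y side (118 mm from the clip), on a thin arm that rises from the base's +y edge, 45 to 85 mm from the clip: an obstacle.
- stand: Iron stand, fixed; place and yaw vary. Black base 180 (x) x 100 (y) x 20 mm, origin on its underside. An aluminium trough, open above, slopes 45 degrees down towards +x: inside 30 mm wide, walls 3 mm thick and 18 mm high. A loose iron slides down it by itself. A 5 mm sill across its floor stops the black body at home.
- coil_mouth (a point): Centre of the upper end of the stand's wire coil, on the iron's axis at home: inner diameter 35 mm, 42 mm long, closed all round, so the tip must enter it along the slope. Trough walls run from 2 to 75 mm up-slope of here; a tongue 14 mm wide goes on to 100 mm, so fingers can straddle the iron above the walls.
- home_tip (a point): Where the iron's tip has to be at home in the stand, inside the coil, 48 mm above the bench. The line from home_butt to home_tip is the iron's axis at home.
- home_butt (a point): Where the centre of the iron's butt end has to be at home in the stand, 182 mm above the bench.
- pump_mid (a point): Solder pump, 175 mm long (round blue barrel 20 mm, white nozzle), in another rack sleeve, nozzle up; this point 95 mm from its butt. Stays in the rack.
- driver_mid (a point): Screwdriver, yellow handle 20 mm square, blade up, in the remaining rack sleeve; this point 95 mm from its butt; 175 mm long. Stays in the rack.
- spool_mid (a point): Solder spool, 60 mm diameter, 50 mm high, loose bystander; this point is its centre.
- flux_mid (a point): Amber flux bottle, 56 mm diameter, 130 mm high, loose bystander; its centre.
- cleaner_mid (a point): Round black tip cleaner with brass wool, 72 mm diameter, 56 mm high, loose bystander; its centre.
- meter: Yellow multimeter lying flat, 150 x 78 x 42 mm, loose bystander; origin under its centre.
- board: Green circuit board on four short feet, 110 x 80 mm, 20 mm high, loose bystander; origin under its centre.
- mug: Blue mug, 80 mm diameter, 90 mm high, loose bystander; origin under its centre.
- table: The wooden bench, top at z = 0.
Mind the look-alikes: they are no part of the job. Leave any purple look-alike of the iron alone. What is shaped like the clip but green is not meant.

How it is judged:
On the way, in this order (a step that is already met when the one before it is completed fails the run):
1. the iron is held by its black front part, drawn out of the rack (contact force between iron and the fingers above 1 N and x of the grasp point in the frame of iron_mid above -0.01 m and contact force between iron and rack below 0.1 N and distance between iron_butt and sleeve_mouth above 0.01 m and height (world z) of iron_butt above 0.09 m), for 0.1 s.
2. the iron lies level in the spring clip, at its middle, let go by the robot (contact force between iron and clip above 0.5 N and contact force between iron and the fingers below 0.1 N and distance between iron_mid and clip_seat below 0.03 m and angle between the x axis of iron_mid and the x axis of clip_seat, either way round below 0.2 rad and linear speed of iron below 0.03 m/s), for 0.3 s.
3. the iron is held by its red rear part, clear of the clip (contact force between iron and the fingers above 1 N and x of the grasp point in the frame of iron_mid below -0.01 m and contact force between iron and clip below 0.1 N and distance between iron_mid and clip_seat above 0.04 m), for 0.1 s.
At the end, for the whole second after the job is handed in: The iron lies at rest in the stand, let go: its tip within 10 mm of home_tip and its butt within 12 mm of home_butt (distance between iron_tip and home_tip below 0.01 m and distance between iron_butt and home_butt below 0.012 m and linear speed of iron below 0.02 m/s and contact force between iron and the fingers below 0.1 N and contact force between iron and stand above 0.2 N); the robot touches nothing.
It fails at once if the iron touches the bench (contact force between iron and table above 0.3 N).
It fails at once if the iron is dropped or thrown (faster than 0.6 m/s with no finger on it) (linear speed of iron above 0.6 m/s and contact force between iron and the fingers below 0.05 N).
It fails at once if the pump or the screwdriver is moved by more than 20 mm (distance of any of pump_mid, driver_mid from where it was at the start of the episode above 0.02 m).
It fails at once if another thing on the bench is moved by more than 20 mm (distance of any of spool_mid, flux_mid, cleaner_mid, meter, board, mug from where it was at the start of the episode above 0.02 m).
It also fails if it takes over 61 s, if anything falls off the work surface, if the arm or the gripper's body presses on something with over 40 N, if the wrist force passes 120 N, or if a joint passes its speed limit or range.

## Working session

There is one attempt and no reset: what is moved stays moved. The work goes in short steps, Python scripts to look and compute and a tool call to move; the robot and the scene stay as the last step left them, time stands still between calls to the robot, and variables do not carry over. Pictures are saved under pics/ and viewed, about 8 in all and at most 12, crops included, and the job is handed in when it is done.

Besides the shell and the picture viewer there is one more tool, called by a JSON object that holds its "name" and its "arguments". apply_moves: Moves the arm, as the interface text tells. Its arguments: {"type":"object","properties":{"plan":{"type":"array","items":{"type":"array","items":{"type":"number"}}},"squeeze":{"type":"number"}},"required":["plan"]}

```bash
ls; mkdir -p pics; python3 - <<'E'
from cell import robot,cams
import cv2,numpy as np
for n in("scene","top"):
    im=cams.read_camera(n);cv2.imwrite(f"pics/{n}0.png",im)
    c=cams.calibration(n);print(n,{k:(np.round(v,4).tolist() if not isinstance(v,str) else v) for k,v in c.items()})
print(robot.observe())
a=[cv2.imread(f"pics/{n}0.png") for n in("scene","top")]
E
```

```text
pics
scene {'fx': 409.5181, 'fy': 409.5181, 'cx': 255.0504, 'cy': 189.6717, 'extrinsics': [[-0.4318, 0.9019, -0.0083, 0.2148], [-0.5081, -0.2356, 0.8284, 0.1532], [0.7452, 0.3619, 0.5601, -1.6737], [0.0, 0.0, 0.0, 1.0]]}
top {'fx': 473.7843, 'fy': 473.7843, 'cx': 256.1065, 'cy': 189.7495, 'extrinsics': [[-0.0181, -0.9997, -0.0142, 0.0364], [0.9883, -0.02, 0.1514, -0.5428], [-0.1517, -0.0113, 0.9884, -1.2942], [0.0, 0.0, 0.0, 1.0]]}
{'time': 0.1, 'qpos': array([ 1.18498719e+00,  3.42658391e-01,  1.52488622e+00, -5.41334046e-08,
        1.27539889e+00, -1.45978748e-01]), 'qvel': array([-0.0002695 , -0.00011431, -0.00205248,  0.00084061,  0.00075145,
       -0.00096025]), 'joint_efforts': array([ 5.37256146e-04, -4.31998980e+01, -2.44699323e+01,  7.17605744e-02,
        5.25038852e-02, -8.11813857e-05]), 'tool_pos': array([0.12454872, 0.50967075, 0.23712399]), 'tool_rot': array([-1.57213281e+00,  1.96443941e-04, -2.39830508e-01]), 'contact_force': array([ 0.45629227, -0.53697857, -0.5853984 ]), 'torque': array([ 0.00040253, -0.01270606,  0.00156317]), 'opening': 0.09177161944981185}
```

View pics/scene0.png

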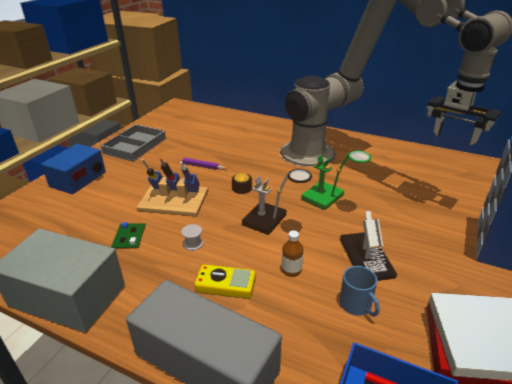

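View pics/top0.png

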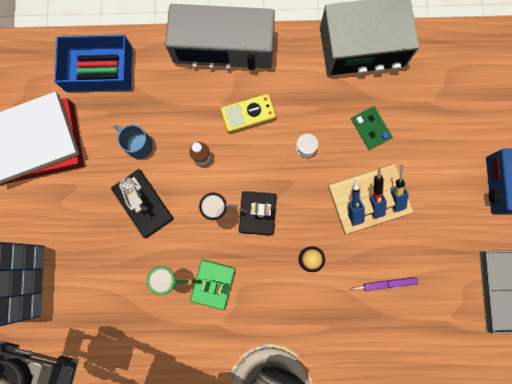

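The top view shows the rack near (370,198), the black clip base near (258,213), and the stand near (142,203). The green clip look-alike is at (212,285) and the purple iron look-alike at (385,285). Next I'll make zoomed crops.

```bash
python3 - <<'E'
import cv2,numpy as np
t=cv2.imread("pics/top0.png");s=cv2.imread("pics/scene0.png")
def c(im,x,y,w,h): return cv2.resize(im[y:y+h,x:x+w],(400,300),interpolation=cv2.INTER_CUBIC)
cv2.imwrite("pics/rack.png",np.vstack([np.hstack([c(t,322,160,100,75),c(s,130,148,88,66)]),np.hstack([c(t,195,180,88,66),c(s,236,160,100,75)])]))
cv2.imwrite("pics/stand.png",np.hstack([c(t,100,163,88,66),c(s,324,206,100,75)]))
E
```

```text
(no output)
```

View pics/rack.png

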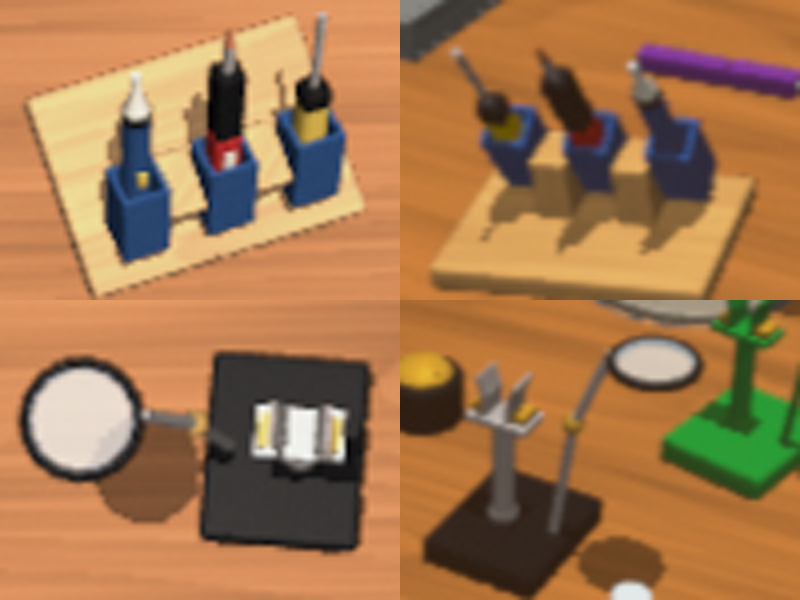

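View pics/stand.png

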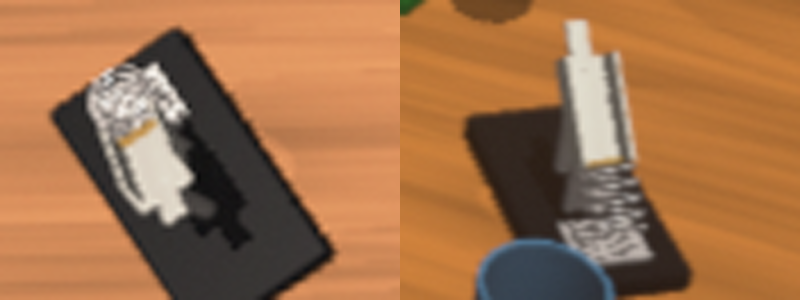

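The iron (red and black body, copper tip) is in the middle sleeve, at about (379,172) to (379,215) in top. These could be mistaken for it:
- Pump, white nozzle, at about (356,183).
- Driver at about (402,170).
- Purple pen at (385,285).
- Green clip at (212,285), in place of the real one.

The real clip is the black one, with its saddle at about (261,210). The stand's sill is at (130,193), and its coil points up and left in top.

```bash
cat > h.py <<'E'
import cv2,numpy as np
from cell import robot,cams
C={n:cams.calibration(n) for n in("scene","top")}
def proj(n,p):
    c=C[n];q=np.asarray(c["extrinsics"])@np.append(p,1)
    return np.array([c["cx"]+c["fx"]*q[0]/-q[2],c["cy"]-c["fy"]*q[1]/-q[2]])
def ray(n,u):
    c=C[n];E=np.asarray(c["extrinsics"]);d=np.array([(u[0]-c["cx"])/c["fx"],-(u[1]-c["cy"])/c["fy"],-1.])
    R=E[:3,:3];return -R.T@E[:3,3],R.T@d
def plane(n,u,z):
    o,d=ray(n,u);return o+d*(z-o[2])/d[2]
def tri(ut,us):
    (o,d),(p,e)=ray("top",ut),ray("scene",us)
    s=np.linalg.lstsq(np.c_[d,-e],p-o,rcond=None)[0];a,b=o+d*s[0],p+e*s[1]
    return (a+b)/2,np.linalg.norm(a-b)
E
python3 - <<'E'
from h import *
np.set_printoptions(precision=4,suppress=True)
print(ray("top",(0,0))[0],ray("scene",(0,0))[0])
t=cv2.imread("pics/top0.png");s=cv2.imread("pics/scene0.png")
hs=cv2.cvtColor(t,cv2.COLOR_BGR2HSV).astype(int);hss=cv2.cvtColor(s,cv2.COLOR_BGR2HSV).astype(int)
print("rackwood",hs[180,345],"table",hs[150,320],"black",hs[190,250],hs[225,150])
def quad(m,roi,z,name):
    x0,y0,x1,y1=roi;k=np.zeros(m.shape,np.uint8);k[y0:y1,x0:x1]=m[y0:y1,x0:x1]
    k=cv2.morphologyEx(k,cv2.MORPH_OPEN,np.ones((2,2),np.uint8))
    cs=max(cv2.findContours(k,cv2.RETR_EXTERNAL,cv2.CHAIN_APPROX_NONE)[0],key=cv2.contourArea)
    r=cv2.minAreaRect(cs);b=cv2.boxPoints(r)
    P=np.array([plane("top",u,z) for u in b])
    print(name,"px",b.round(1).tolist(),"\n",P[:,:2],"ctr",P.mean(0)[:2],"sides",[round(float(np.linalg.norm(P[i]-P[(i+1)%4])),4) for i in(0,1)],"ang",[round(float(np.degrees(np.arctan2(*(P[(i+1)%4]-P[i])[[1,0]]))),1) for i in(0,1)])
quad(((hs[...,1]<125)&(hs[...,2]>110)|((hs[...,0]>95)&(hs[...,0]<130)))*255,(322,160,420,236),.02,"rack")
dk=(hs[...,2]<75)*255
quad(dk,(225,185,285,240),.024,"clip");quad(dk,(105,163,178,242),.02,"stand")
def blobs(name,m,roi):
    x0,y0,x1,y1=roi;n,l,st,ce=cv2.connectedComponentsWithStats(m[y0:y1,x0:x1].astype(np.uint8))
    print(name,[(ce[i]+(x0,y0)).round(1).tolist()+[int(st[i,4])]+(st[i,:4]+(x0,y0,0,0)).tolist() for i in range(1,n) if st[i,4]>2])
yel=lambda h:(h[...,0]>15)&(h[...,0]<32)&(h[...,1]>120)&(h[...,2]>110)
red=lambda h:((h[...,0]<6)|(h[...,0]>172))&(h[...,1]>150)&(h[...,2]>80)
blobs("clip pads top",yel(hs),(240,195,280,225));blobs("clip pads scene",yel(hss),(248,180,276,202))
blobs("sill top",yel(hs),(120,180,145,205));blobs("sill scene",yel(hss),(360,235,390,256))
blobs("red top",red(hs),(365,185,395,215));blobs("red scene",red(hss),(160,165,185,190))
wh=lambda h:(h[...,1]<60)&(h[...,2]>150)
blobs("mag top",wh(hs),(195,190,232,225));blobs("mag scene",wh(hss),(284,164,316,186))
E
```

```text
[0.3408 0.011  1.3619] [1.4179 0.4481 0.8122]
rackwood [ 21 103 235] table [ 12 147 215] black [ 12 147 207] [ 8 19 55]
rack px [[328.8999938964844, 185.6999969482422], [403.29998779296875, 161.89999389648438], [419.20001220703125, 211.5], [344.79998779296875, 235.3000030517578]] 
 [[ 0.5543 -0.1824]
 [ 0.6193 -0.3989]
 [ 0.4749 -0.4344]
 [ 0.4117 -0.2212]] ctr [ 0.5151 -0.3093] sides [0.2261, 0.1487] ang [-73.3, -166.2]
clip px [[239.5, 233.5], [242.5, 192.1999969482422], [276.79998779296875, 194.6999969482422], [273.8999938964844, 235.89999389648438]] 
 [[ 0.4224  0.0752]
 [ 0.5396  0.0653]
 [ 0.5306 -0.0325]
 [ 0.4137 -0.0214]] ctr [0.4766 0.0216] sides [0.1177, 0.0982] ang [-4.8, -95.3]
stand px [[111.30000305175781, 188.6999969482422], [140.1999969482422, 169.10000610351562], [174.5, 219.6999969482422], [145.60000610351562, 239.3000030517578]] 
 [[0.5581 0.4431]
 [0.6139 0.3606]
 [0.4652 0.2599]
 [0.4111 0.3416]] ctr [0.5121 0.3513] sides [0.0996, 0.1796] ang [-55.9, -145.9]
clip pads top [[240.0, 206.5, 4, 240, 205, 1, 4], [268.0, 209.5, 6, 268, 207, 1, 6]]
clip pads scene [[254.4, 184.8, 5, 254, 184, 2, 3], [266.6, 187.8, 22, 264, 186, 6, 5]]
sill top [[129.5, 192.2, 13, 126, 190, 8, 5]]
sill scene [[376.5, 246.0, 4, 375, 246, 4, 1]]
red top [[377.2, 196.7, 39, 374, 193, 9, 10]]
red scene [[171.0, 177.6, 20, 168, 175, 6, 5]]
mag top [[212.5, 205.7, 387, 202, 195, 22, 22]]
mag scene [[299.1, 174.8, 148, 290, 170, 19, 10]]
```

Measured so far:
- Clip: yaw about -5°, origin near (0.476, 0.012).
- Stand: yaw about 34°.
- Rack: yaw about 15°.

I'll raise the arm clear first, then refine these.

{"name": "apply_moves", "arguments": {"plan": [[0.046, -0.03, -0.02, 0, 0, 0, -1], [0.092, -0.06, -0.04, 0, 0, 0, -1], [0.138, -0.09, -0.06, 0, 0, 0, -1], [0.184, -0.12, -0.08, 0, 0, 0, -1], [0.23, -0.15, -0.098, 0, 0, 0, -0.3]], "squeeze": 50}}

```text
time: 0.72
tool_pos: [0.3257, 0.3589, 0.3885]
tool_rot: [-1.571, 0.0, -0.24]
contact_force: [0.5, -0.5, 0.1]
opening: 0.0859
```

```bash
python3 - <<'E'
from h import *
np.set_printoptions(precision=4,suppress=True)
print({k:v for k,v in robot.observe().items() if k in("time","tool_pos","tool_rot","opening","qpos")})
P=[plane("top",u,.02)[:2] for u in[(328.75,185.75),(395,163.75),(413.25,212.5),(346.5,234.25)]]
P=np.array(P);print("rack",P,P.mean(0),[(np.linalg.norm(P[i]-P[(i+1)%4]).round(4),np.degrees(np.arctan2(*(P[(i+1)%4]-P[i])[::-1])).round(1)) for i in range(4)])
for n,a,b in[("irontip",(379,168.75),(160.8,159.4)),("redblack",(378.3,194.3),(170.3,173.3)),("pumptip",(356,178.7),(139.5+130,162.6)) ,("mag",(212.5,205.7),(299.1,174.8)),("sill",(129.5,192.2),(376.0,246.0)),("tongue end",(138.5,211.8),(368.5,211.3)),
 ("pad+y?",(252.8,209.6),(254.4,184.8)),("pad-y?",(268.2,209.6),(266.4,187.8))]:
    print(n,*tri(a,b))
# enlarged stand and clip and rack from scene, subpixel crops
s=cv2.imread("pics/scene0.png");t=cv2.imread("pics/top0.png")
def c(im,x,y,w,h): return cv2.resize(im[y:y+h,x:x+w],None,fx=8,fy=8,interpolation=cv2.INTER_CUBIC)
cv2.imwrite("pics/z.png",np.vstack([np.hstack([c(t,110,172,50,37),c(s,350,208,50,37)]),np.hstack([c(t,240,195,50,37),c(s,240,172,50,37)])]))
E
```

```text
{'time': 0.725, 'qpos': array([ 0.6754,  0.1928,  1.3192,  0.0001,  1.6299, -0.6556]), 'tool_pos': array([0.3257, 0.3589, 0.3885]), 'tool_rot': array([-1.571 ,  0.0003, -0.2398]), 'opening': 0.08588713702329134}
rack [[ 0.554  -0.1819]
 [ 0.6143 -0.3748]
 [ 0.4725 -0.4174]
 [ 0.4147 -0.2261]] [ 0.5139 -0.3   ] [(np.float64(0.202), np.float64(-72.7)), (np.float64(0.148), np.float64(-163.2)), (np.float64(0.1999), np.float64(106.8)), (np.float64(0.1462), np.float64(17.6))]
irontip [ 0.5667 -0.2837  0.1933] 0.001264501516229724
redblack [ 0.5137 -0.2989  0.1098] 0.0013952933926590703
pumptip [ 0.4969 -0.0893  0.2349] 0.25990648475289757
mag [0.4816 0.1325 0.1988] 0.0007630443133709702
sill [0.5388 0.3775 0.0708] 0.0031439925290632207
tongue end [0.4771 0.3351 0.1313] 0.0023525459694010453
pad+y? [0.4856 0.016  0.1346] 0.04082317489264923
pad-y? [0.4721 0.0093 0.1156] 0.032714318186396384
```

View pics/z.png

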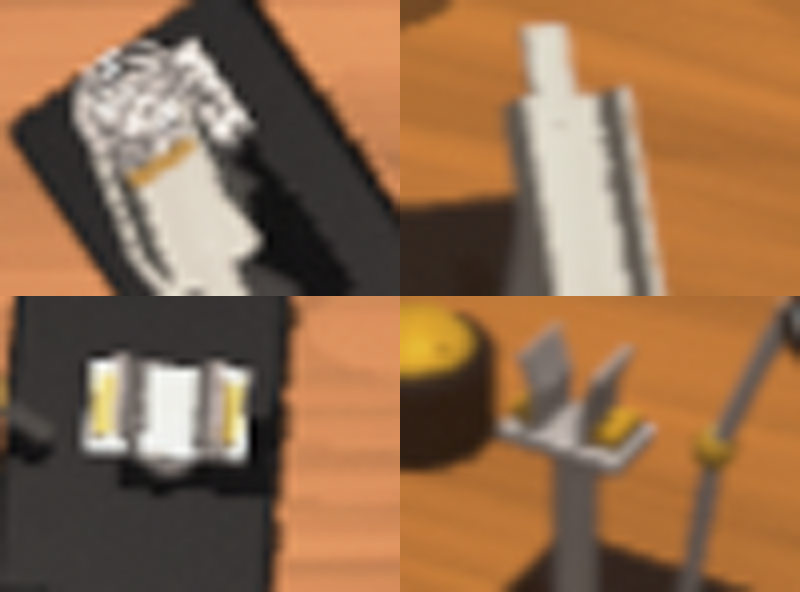

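The triangulated points fit the description:
- Iron: leans along yaw 17°, middle near (0.5245, -0.297, 0.115).
- Sill: z = 0.071 as expected.
- Magnifier: z = 0.199.

Next I'll write the planner and refine the clip and stand measurements.

```bash
cat > pl.py <<'E'
from h import *
from scipy.spatial.transform import Rotation as Ro
np.set_printoptions(precision=4,suppress=True)
def H(yaw):
    y=np.radians(yaw);return np.array([np.cos(y),np.sin(y),0])
def rot(f,z):
    f=np.array(f)/np.linalg.norm(f);z=np.array(z)-f*np.dot(f,z);z/=np.linalg.norm(z)
    return Ro.from_matrix(np.c_[np.cross(f,z),f,z])
def irot(heading,elev):  # iron axes as matrix: x elevation deg, y level
    x=H(heading)*np.cos(np.radians(elev))+np.array([0,0,np.sin(np.radians(elev))])
    y=H(heading+90);return x,y,np.cross(x,y)
def hold(mid,heading,elev,gx,th,dz=0):
    """tool pose gripping iron at gx, tilt th deg (fingers lean to -x), dz: grasp point above axis"""
    x,y,z=irot(heading,elev);t=np.radians(th);f=-z*np.cos(t)-x*np.sin(t)
    return np.asarray(mid)+gx*x-dz*f+.008*f,rot(f,y)
def now():
    o=robot.observe();return o["tool_pos"],Ro.from_euler("xyz",o["tool_rot"])
def go(p0,R0,p1,R1,g,n=None):
    d=R0.inv().apply(p1-p0);rv=np.degrees((R0.inv()*R1).as_rotvec())
    k=max(np.linalg.norm(d)/.06,np.linalg.norm(rv)/10.3);n=n or int(np.ceil(k))
    print("rows needed %.1f"%k,"d",d.round(4),"rv",rv.round(1))
    pp,RR=p0,R0;P=lambda a:(p0+a*(p1-p0),R0*Ro.from_rotvec(a*np.radians(rv)))
    for c in range(0,n,5):
        bp,bR=P(min(c/n,1));rows=[]
        for i in range(c+1,c+6):
            q,r=P(min(i/n,1));rows.append([*(bR.inv().apply(q-bp)).round(4).tolist(),*np.degrees((bR.inv()*r).as_rotvec()).round(1).tolist(),g])
        print(rows)
    return p1,R1
E
python3 - <<'E'
from pl import *
tp=lambda x,y,ox,oy:(ox+x/8,oy+y/8)
co=[plane("top",(240+x/8,195+(y-296)/8),.12) for x,y in[(87,360),(248,370),(248,462),(82,455)]]
print("saddle",np.mean(co,0),[np.linalg.norm(co[i]-co[(i+1)%4]).round(3) for i in range(4)])
L=plane("scene",(252.1,188.75),.12);Rr=plane("scene",(271.9,188.75),.12);print("scene saddle mid(L,R)",(L+Rr)/2, tri((260.8,209.4),(262,188.75)))
print("sill",tri((130.4,192.4),(374.9,246.25)),plane("top",(130.4,192.4),.071),plane("scene",(374.9,246.25),.071))
G0,Rg=hold((.5245,-.297,.115),17,60,.028,10)
f=Rg.as_matrix()[:,1];p,R=now();print("G",G0,f)
pre=G0-.12*f
# waypoint
p,R=go(p,R,np.array([.36,.05,.39]),R,0.0)
p,R=go(p,R,pre,Rg,0.0)
E
```

```text
saddle [0.4786 0.0138 0.12  ] [np.float64(0.053), np.float64(0.03), np.float64(0.055), np.float64(0.032)]
scene saddle mid(L,R) [0.4835 0.0177 0.12  ] (array([0.4788, 0.0146, 0.1163]), np.float64(0.0018198637081108544))
sill (array([0.5385, 0.3752, 0.0689]), np.float64(0.002451918392823471)) [0.5385 0.3733 0.071 ] [0.5404 0.3765 0.071 ]
G [ 0.5437 -0.2911  0.1341] [ 0.7326  0.224  -0.6428]
rows needed 5.2 d [ 0.1066 -0.0015 -0.2919] rv [0. 0. 0.]
[[0.0178, -0.0002, -0.0487, 0.0, 0.0, 0.0, 0.0], [0.0355, -0.0005, -0.0973, 0.0, 0.0, 0.0, 0.0], [0.0533, -0.0007, -0.146, 0.0, 0.0, 0.0, 0.0], [0.0711, -0.001, -0.1946, 0.0, 0.0, 0.0, 0.0], [0.0889, -0.0012, -0.2433, 0.0, 0.0, 0.0, 0.0]]
[[0.0178, -0.0002, -0.0487, 0.0, 0.0, 0.0, 0.0], [0.0178, -0.0002, -0.0487, 0.0, 0.0, 0.0, 0.0], [0.0178, -0.0002, -0.0487, 0.0, 0.0, 0.0, 0.0], [0.0178, -0.0002, -0.0487, 0.0, 0.0, 0.0, 0.0], [0.0178, -0.0002, -0.0487, 0.0, 0.0, 0.0, 0.0]]
rows needed 7.0 d [ 0.1805  0.1788 -0.3347] rv [ 13.4 -28.7 -48.8]
[[0.0226, 0.0223, -0.0418, 1.7, -3.6, -6.1, 0.0], [0.0451, 0.0447, -0.0837, 3.4, -7.2, -12.2, 0.0], [0.0677, 0.067, -0.1255, 5.0, -10.8, -18.3, 0.0], [0.0903, 0.0894, -0.1673, 6.7, -14.4, -24.4, 0.0], [0.1128, 0.1117, -0.2092, 8.4, -18.0, -30.5, 0.0]]
[[-0.0039, 0.0207, -0.0481, 1.7, -3.6, -6.1, 0.0], [-0.0078, 0.0414, -0.0962, 3.4, -7.2, -12.2, 0.0], [-0.0116, 0.0621, -0.1444, 5.0, -10.8, -18.3, 0.0], [-0.0116, 0.0621, -0.1444, 5.0, -10.8, -18.3, 0.0], [-0.0116, 0.0621, -0.1444, 5.0, -10.8, -18.3, 0.0]]
```

{"name": "apply_moves", "arguments": {"plan": [[0.02, 0, -0.056, 0, 0, 0, 0], [0.04, 0, -0.112, 0, 0, 0, 0], [0.06, 0, -0.168, 0, 0, 0, 0], [0.08, 0, -0.224, 0, 0, 0, 0], [0.1, 0, -0.28, 0, 0, 0, 0]]}}

```text
time: 1.35
tool_pos: [0.3551, 0.0627, 0.3876]
tool_rot: [-1.571, -0.0, -0.239]
contact_force: [1.3, -0.1, -0.1]
opening: 0.0464
```

```bash
python3 - <<'E'
from pl import *
G0,Rg=hold((.5245,-.297,.115),17,60,.028,10)
f=Rg.as_matrix()[:,1];p,R=now();print(p)
p,R=go(p,R,G0-.12*f,Rg,0.0,10)
E
```

```text
[0.3551 0.0627 0.3876]
rows needed 7.2 d [ 0.1881  0.1763 -0.3459] rv [ 13.4 -28.7 -48.8]
[[0.0188, 0.0176, -0.0346, 1.3, -2.9, -4.9, 0.0], [0.0376, 0.0353, -0.0692, 2.7, -5.7, -9.8, 0.0], [0.0564, 0.0529, -0.1038, 4.0, -8.6, -14.6, 0.0], [0.0752, 0.0705, -0.1384, 5.4, -11.5, -19.5, 0.0], [0.0941, 0.0882, -0.173, 6.7, -14.4, -24.4, 0.0]]
[[0.0017, 0.0177, -0.0393, 1.3, -2.9, -4.9, 0.0], [0.0033, 0.0353, -0.0787, 2.7, -5.7, -9.8, 0.0], [0.005, 0.053, -0.118, 4.0, -8.6, -14.6, 0.0], [0.0067, 0.0707, -0.1573, 5.4, -11.5, -19.5, 0.0], [0.0083, 0.0884, -0.1966, 6.7, -14.4, -24.4, 0.0]]
```

{"name": "apply_moves", "arguments": {"plan": [[0.019, 0.018, -0.035, 1.3, -2.9, -4.9, 0], [0.038, 0.035, -0.069, 2.7, -5.7, -9.8, 0], [0.056, 0.053, -0.104, 4, -8.6, -14.6, 0], [0.075, 0.071, -0.138, 5.4, -11.5, -19.5, 0], [0.094, 0.088, -0.173, 6.7, -14.4, -24.4, 0]]}}

```text
time: 1.98
tool_pos: [0.4055, -0.1271, 0.2993]
tool_rot: [-1.506, -0.439, 0.003]
contact_force: [1.8, -0.4, -0.6]
opening: 0.0461
```

{"name": "apply_moves", "arguments": {"plan": [[0.002, 0.018, -0.039, 1.3, -2.9, -4.9, 0], [0.003, 0.035, -0.079, 2.7, -5.7, -9.8, 0], [0.005, 0.053, -0.118, 4, -8.6, -14.6, 0], [0.007, 0.071, -0.157, 5.4, -11.5, -19.5, 0], [0.008, 0.088, -0.197, 6.7, -14.4, -24.4, 0]]}}

```text
time: 2.6
tool_pos: [0.5181, -0.2868, 0.2985]
tool_rot: [-1.482, -0.732, 0.159]
contact_force: [0.6, -0.3, 0.4]
opening: 0.0459
```

```bash
python3 - <<'E'
from pl import *
G0,Rg=hold((.5245,-.297,.115),17,60,.028,10)
f=Rg.as_matrix()[:,1];p,R=now();print(p,robot.observe()["qpos"])
print(p-(G0-.12*f))
go(p,R,G0,Rg,0.0,5)
s=cams.read_camera("scene");t=cams.read_camera("top")
c=lambda im,x,y:cv2.resize(im[y:y+105,x:x+140],(400,300),interpolation=cv2.INTER_CUBIC)
cv2.imwrite("pics/a.png",np.hstack([c(t,310,130),c(s,110,110)]))
E
```

```text
[ 0.5181 -0.2868  0.2985] [-0.9866  0.2625  1.6935  0.8087  1.0956 -3.1045]
[0.0622 0.0311 0.0873]
rows needed 2.8 d [-0.0915  0.1375 -0.0206] rv [ 0.6 -5.8 -7.8]
[[-0.0183, 0.0275, -0.0041, 0.1, -1.2, -1.6, 0.0], [-0.0366, 0.055, -0.0083, 0.2, -2.3, -3.1, 0.0], [-0.0549, 0.0825, -0.0124, 0.3, -3.5, -4.7, 0.0], [-0.0732, 0.11, -0.0165, 0.5, -4.7, -6.2, 0.0], [-0.0915, 0.1375, -0.0206, 0.6, -5.8, -7.8, 0.0]]
```

View pics/a.png

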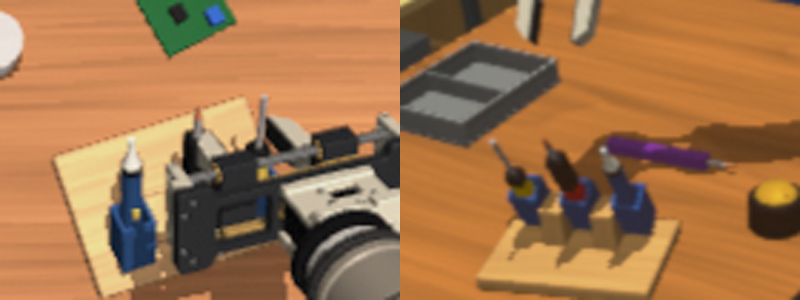

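The wrist stopped because joint 6 hit its limit (-3.10). I'll back off and use the equivalent half-turned grasp.

{"name": "apply_moves", "arguments": {"plan": [[0, -0.01, 0, 0, 10, 0, 0], [0, -0.02, 0, 0, 20, 0, 0], [0, -0.03, 0, 0, 30, 0, 0], [0, -0.04, 0, 0, 40, 0, 0], [0, -0.04, 0, 0, 50, 0, 0]]}}

```text
time: 3.32
tool_pos: [0.4909, -0.2927, 0.3288]
tool_rot: [-0.928, -0.386, -0.814]
contact_force: [0.1, 0.6, -0.5]
opening: 0.0459
```

{"name": "apply_moves", "arguments": {"plan": [[0, 0, 0, 0, 10, 0, 0], [0, 0, 0, 0, 20, 0, 0], [0, 0, 0, 0, 30, 0, 0], [0, 0, 0, 0, 40, 0, 0], [0, 0, 0, 0, 50, 0, 0]]}}

```text
time: 3.95
tool_pos: [0.491, -0.2923, 0.3281]
tool_rot: [-0.855, 0.185, -1.487]
contact_force: [0.0, 0.7, -0.8]
opening: 0.0463
```

{"name": "apply_moves", "arguments": {"plan": [[0, 0, 0, 0, 10, 0, 0], [0, 0, 0, 0, 20, 0, 0], [0, 0, 0, 0, 30, 0, 0], [0, 0, 0, 0, 40, 0, 0], [0, 0, 0, 0, 50, 0, 0]]}}

```text
time: 4.58
tool_pos: [0.4911, -0.2923, 0.3281]
tool_rot: [-1.218, 0.659, -2.308]
contact_force: [0.3, 0.1, -0.3]
opening: 0.0461
```

```bash
cat >> pl.py <<'E'
FL=Ro.from_euler("y",180,degrees=True)
E
python3 - <<'E'
from pl import *
G0,Rg=hold((.5245,-.297,.115),17,60,.028,10);Rg=Rg*FL
f=Rg.as_matrix()[:,1];p,R=now();print(p,robot.observe()["qpos"])
p,R=go(p,R,G0-.11*f,Rg,0.0)
E
```

```text
[ 0.4911 -0.2923  0.3281] [-1.042   0.2098  1.6767  0.7819  1.1812 -0.4663]
rows needed 2.4 d [ 0.1041  0.069  -0.0306] rv [ 1.5 23.8  7.8]
[[0.0347, 0.023, -0.0102, 0.5, 7.9, 2.6, 0.0], [0.0694, 0.046, -0.0204, 1.0, 15.9, 5.2, 0.0], [0.1041, 0.069, -0.0306, 1.5, 23.8, 7.8, 0.0], [0.1041, 0.069, -0.0306, 1.5, 23.8, 7.8, 0.0], [0.1041, 0.069, -0.0306, 1.5, 23.8, 7.8, 0.0]]
```

{"name": "apply_moves", "arguments": {"plan": [[0.035, 0.023, -0.01, 0.5, 7.9, 2.6, 0], [0.069, 0.046, -0.02, 1, 15.9, 5.2, 0], [0.104, 0.069, -0.031, 1.5, 23.8, 7.8, 0], [0.104, 0.069, -0.031, 1.5, 23.8, 7.8, 0], [0.104, 0.069, -0.031, 1.5, 23.8, 7.8, 0]]}}

```text
time: 5.2
tool_pos: [0.4644, -0.3171, 0.2069]
tool_rot: [-1.557, 0.873, -2.828]
contact_force: [0.5, -0.7, 0.7]
opening: 0.0458
```

```bash
python3 - <<'E'
from pl import *
G0,Rg=hold((.5245,-.297,.115),17,60,.028,10);Rg=Rg*FL
f=Rg.as_matrix()[:,1];p,R=now();print(p,robot.observe()["qpos"],p-(G0-.11*f))
go(p,R,G0,Rg,0.0,5)
s=cams.read_camera("scene");t=cams.read_camera("top")
c=lambda im,x,y:cv2.resize(im[y:y+75,x:x+100],(400,300),interpolation=cv2.INTER_CUBIC)
cv2.imwrite("pics/b.png",np.hstack([c(t,322,150),c(s,110,120)]))
E
```

```text
[ 0.4644 -0.3171  0.2069] [-1.1847  0.3929  1.9024  1.053   1.0727 -0.5686] [ 0.0012 -0.0013  0.0021]
rows needed 1.8 d [ 0.0022  0.1107 -0.0018] rv [-0.1  0.6 -0. ]
[[0.0004, 0.0221, -0.0004, -0.0, 0.1, -0.0, 0.0], [0.0009, 0.0443, -0.0007, -0.0, 0.2, -0.0, 0.0], [0.0013, 0.0664, -0.0011, -0.0, 0.4, -0.0, 0.0], [0.0017, 0.0886, -0.0014, -0.1, 0.5, -0.0, 0.0], [0.0022, 0.1107, -0.0018, -0.1, 0.6, -0.0, 0.0]]
```

View pics/b.png

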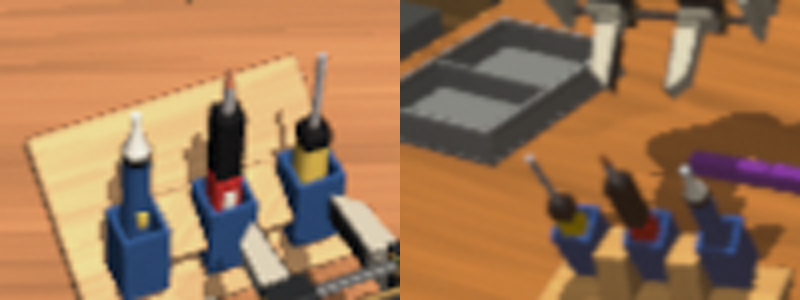

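```bash
python3 - <<'E'
from pl import *
p,R=now();f=R.as_matrix()[:,1];tipc=p+.011*f;z=R.as_matrix()[:,2]
for n in("top","scene"):
    for s in(-1,1): print(n,"fingertip",proj(n,tipc+s*.03*z))
# observed px: top fingertips (left/right), scene tips
print("obs top",322+248/4,150+232/4,322+340/4,150+203/4,"obs scene",110+205/4,120+85/4,110+275/4,120+92/4)
G0,_=hold((.5245,-.297,.115),17,60,.028,10)
x,y,zz=irot(17,60);m=np.array([.5245,-.297,.115])
for n,q in[("tip",m+.095*x),("bodyend",m+.055*x),("mid",m),("rb",m-.01*x)]: print(n,q,proj("top",q),proj("scene",q))
E
```

```text
top fingertip [382.8412 209.4143]
top fingertip [405.8339 201.6898]
scene fingertip [178.9488 142.8839]
scene fingertip [161.0188 141.6077]
obs top 384.0 208.0 407.0 200.75 obs scene 161.25 141.25 178.75 143.0
tip [ 0.5699 -0.2831  0.1973] [378.8553 167.3069] [159.9238 158.7332]
bodyend [ 0.5508 -0.289   0.1626] [378.3015 177.2651] [163.6384 165.2453]
mid [ 0.5245 -0.297   0.115 ] [377.585  190.1485] [168.4187 173.6258]
rb [ 0.5197 -0.2985  0.1063] [377.4599 192.3968] [169.25   175.0832]
```

The fingers project within 1–2 px of where they appear, and the iron model is within about 1 px. The choice is confirmed: red and black, middle sleeve. I'll go in and grip.

{"name": "apply_moves", "arguments": {"plan": [[0.001, 0.024, 0, 0, 0, 0, 0], [0.002, 0.048, 0, 0, 0, 0, 0], [0.002, 0.075, 0, 0, 0, 0, 0], [0.002, 0.1, 0, 0, 0, 0, 0], [0.002, 0.11, 0, 0, 0, 0, 0]], "squeeze": 55}}

```text
time: 5.92
tool_pos: [0.5447, -0.2921, 0.1342]
tool_rot: [-1.558, 0.874, -2.828]
contact_force: [-0.6, -0.1, -0.7]
opening: 0.0456
```

{"name": "apply_moves", "arguments": {"plan": [[0, 0, 0, 0, 0, 0, 1], [0, 0, 0, 0, 0, 0, 1], [0, 0, 0, 0, 0, 0, 1], [0, 0, 0, 0, 0, 0, 1], [0, 0, 0, 0, 0, 0, 1]]}}

```text
time: 6.55
tool_pos: [0.5434, -0.2931, 0.1338]
tool_rot: [-1.561, 0.874, -2.833]
contact_force: [-2.7, 0.6, 4.2]
opening: 0.0194
```

```bash
python3 - <<'E'
from pl import *
p,R=now();print(p,robot.observe()["qpos"],R.as_matrix()[:,1])
x,y,z=irot(17,60)
go(p,R,p+.1*x,R,1)
E
```

```text
[ 0.5434 -0.2931  0.1338] [-1.0087  0.5583  1.8885  1.2384  0.899  -0.6699] [ 0.7338  0.2232 -0.6416]
rows needed 1.7 d [-0.0985 -0.0172  0.0007] rv [0. 0. 0.]
[[-0.0493, -0.0086, 0.0004, 0.0, 0.0, 0.0, 1], [-0.0985, -0.0172, 0.0007, 0.0, 0.0, 0.0, 1], [-0.0985, -0.0172, 0.0007, 0.0, 0.0, 0.0, 1], [-0.0985, -0.0172, 0.0007, 0.0, 0.0, 0.0, 1], [-0.0985, -0.0172, 0.0007, 0.0, 0.0, 0.0, 1]]
```

{"name": "apply_moves", "arguments": {"plan": [[-0.02, -0.0035, 0, 0, 0, 0, 1], [-0.045, -0.008, 0, 0, 0, 0, 1], [-0.07, -0.012, 0, 0, 0, 0, 1], [-0.095, -0.0165, 0.001, 0, 0, 0, 1], [-0.11, -0.019, 0.001, 0, 0, 0, 1]]}}

```text
time: 7.18
tool_pos: [0.5976, -0.2767, 0.2307]
tool_rot: [-1.56, 0.873, -2.832]
contact_force: [0.4, -0.6, -1.0]
opening: 0.0202
```

```bash
python3 - <<'E'
from pl import *
o=robot.observe();print(o["contact_force"],o["torque"],o["opening"],o["qpos"])
s=cams.read_camera("scene");t=cams.read_camera("top")
c=lambda im,x,y:cv2.resize(im[y:y+75,x:x+100],(400,300),interpolation=cv2.INTER_CUBIC)
cv2.imwrite("pics/c.png",np.hstack([c(t,322,130),c(s,110,110)]))
p,R=now();seat=np.array([.478,.0135,.13]);hc=-5.0
C=H(hc)
P1,R1=hold(seat+.008*C+[0,0,.10],hc,0,.028,10);R1=R1*FL
print(P1); go(p,R,P1,R1,1)
E
```

```text
[ 0.3717 -0.5708 -0.9811] [-0.1948  0.554  -0.0479] 0.0201936196556608 [-0.8986  0.4392  1.7331  1.0924  0.9319 -0.3113]
[0.5125 0.0105 0.2221]
rows needed 6.2 d [ 0.0025  0.007  -0.2997] rv [  7.5  22.1 -59.4]
[[0.0004, 0.001, -0.0428, 1.1, 3.2, -8.5, 1], [0.0007, 0.002, -0.0856, 2.1, 6.3, -17.0, 1], [0.0011, 0.003, -0.1285, 3.2, 9.5, -25.5, 1], [0.0014, 0.004, -0.1713, 4.3, 12.6, -33.9, 1], [0.0018, 0.005, -0.2141, 5.4, 15.8, -42.4, 1]]
[[0.0116, 0.0015, -0.0412, 1.1, 3.2, -8.5, 1], [0.0232, 0.0031, -0.0824, 2.1, 6.3, -17.0, 1], [0.0232, 0.0031, -0.0824, 2.1, 6.3, -17.0, 1], [0.0232, 0.0031, -0.0824, 2.1, 6.3, -17.0, 1], [0.0232, 0.0031, -0.0824, 2.1, 6.3, -17.0, 1]]
```

View pics/c.png

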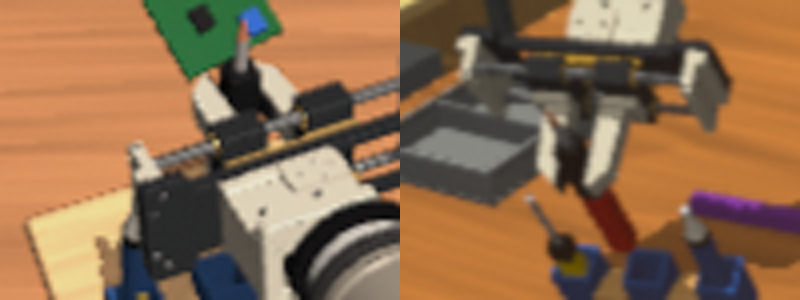

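The iron is held and drawn out. But at the clip the wide gripper body would hit the magnifier with this 10° lean, so the hand has to lean about 40° towards the tip. I'll put the iron back in its sleeve by the same path and regrip at that angle.

{"name": "apply_moves", "arguments": {"plan": [[0.02, 0.0035, 0, 0, 0, 0, 1], [0.045, 0.008, 0, 0, 0, 0, 1], [0.07, 0.012, 0, 0, 0, 0, 1], [0.095, 0.0165, -0.001, 0, 0, 0, 1], [0.109, 0.019, -0.001, 0, 0, 0, 1]]}}

```text
time: 7.9
tool_pos: [0.5427, -0.2928, 0.1323]
tool_rot: [-1.564, 0.872, -2.837]
contact_force: [-3.1, -0.7, 3.3]
opening: 0.0197
```

{"name": "apply_moves", "arguments": {"plan": [[0, 0, 0, 0, 0, 0, 1], [0, 0, 0, 0, 0, 0, 0], [0, 0, 0, 0, 0, 0, 0], [0, 0, 0, 0, 0, 0, 0], [0, 0, 0, 0, 0, 0, 0]]}}

```text
time: 8.52
tool_pos: [0.5442, -0.2926, 0.1344]
tool_rot: [-1.561, 0.874, -2.833]
contact_force: [-0.3, -0.6, 0.3]
opening: 0.0456
```

```bash
python3 - <<'E'
from pl import *
p,R=now();print(p,robot.observe()["qpos"])
# current grasp point -> rotate about it to theta 40, slide 3mm up the axis
x,y,z=irot(17,60)
G=p-.008*R.as_matrix()[:,1]
print("gx est",(G-np.array([.5245,-.297,.115]))@x, "perp",(G-np.array([.5245,-.297,.115]))@z)
_,R1=hold(G,17,60,0,40);R1=R1*FL
P1=G+.003*x+.008*R1.as_matrix()[:,1]
go(p,R,P1,R1,0)
t=np.radians(-30)
E
```

```text
[ 0.5442 -0.2926  0.1344] [-1.0066  0.5575  1.8872  1.2374  0.8984 -0.6669]
gx est 0.028223200955969766 perp 0.00010201746575860468
rows needed 2.9 d [ 0.0011 -0.0016 -0.    ] rv [ -0.2   0.4 -30.1]
[[0.0004, -0.0005, -0.0, -0.1, 0.1, -10.0, 0], [0.0007, -0.0011, -0.0, -0.1, 0.3, -20.0, 0], [0.0011, -0.0016, -0.0, -0.2, 0.4, -30.1, 0], [0.0011, -0.0016, -0.0, -0.2, 0.4, -30.1, 0], [0.0011, -0.0016, -0.0, -0.2, 0.4, -30.1, 0]]
```

{"name": "apply_moves", "arguments": {"plan": [[0, -0.001, 0, 0, 0, -10, 0], [0.001, -0.001, 0, 0, 0, -20, 0], [0.001, -0.002, 0, 0, 0, -30, 0], [0.001, -0.002, 0, 0, 0, -30, 0], [0.001, -0.002, 0, 0, 0, -30, 0]], "squeeze": 60}}

```text
time: 9.15
tool_pos: [0.5429, -0.2926, 0.1352]
tool_rot: [-1.563, 0.351, -2.836]
contact_force: [-0.2, 0.7, -0.4]
opening: 0.0458
```

{"name": "apply_moves", "arguments": {"plan": [[0, 0, 0, 0, 0, 0, 1], [0, 0, 0, 0, 0, 0, 1], [0, 0, 0, 0, 0, 0, 1], [0, 0, 0, 0, 0, 0, 1], [0, 0, 0, 0, 0, 0, 1]]}}

```text
time: 9.78
tool_pos: [0.5415, -0.2931, 0.1342]
tool_rot: [-1.566, 0.349, -2.839]
contact_force: [-2.0, 1.5, -0.6]
opening: 0.0199
```

```bash
python3 - <<'E'
from pl import *
p,R=now();print(p,robot.observe()["qpos"],R.as_matrix()[:,1])
x,y,z=irot(17,60)
go(p,R,p+.11*x,R,1,5)
p1=p+.11*x
p2=p1+[0,0,.1]
go(p1,R,p2,R,1)
seat=np.array([.478,.0135,.13]);hc=-5.0
P1,R1=hold(seat+.010*H(hc)+[0,0,.11],hc,0,.031,40);R1=R1*FL
print(P1);go(p2,R,P1,R1,1,10)
E
```

```text
[ 0.5415 -0.2931  0.1342] [-0.7726  0.5063  1.6305  0.4014  0.8697  0.2563] [ 0.3282  0.097  -0.9396]
rows needed 1.8 d [-0.0843 -0.0707  0.0007] rv [0. 0. 0.]
[[-0.0169, -0.0141, 0.0001, 0.0, 0.0, 0.0, 1], [-0.0337, -0.0283, 0.0003, 0.0, 0.0, 0.0, 1], [-0.0506, -0.0424, 0.0004, 0.0, 0.0, 0.0, 1], [-0.0674, -0.0566, 0.0006, 0.0, 0.0, 0.0, 1], [-0.0843, -0.0707, 0.0007, 0.0, 0.0, 0.0, 1]]
rows needed 1.7 d [-0.0342 -0.094   0.0005] rv [0. 0. 0.]
[[-0.0171, -0.047, 0.0002, 0.0, 0.0, 0.0, 1], [-0.0342, -0.094, 0.0005, 0.0, 0.0, 0.0, 1], [-0.0342, -0.094, 0.0005, 0.0, 0.0, 0.0, 1], [-0.0342, -0.094, 0.0005, 0.0, 0.0, 0.0, 1], [-0.0342, -0.094, 0.0005, 0.0, 0.0, 0.0, 1]]
[0.5137 0.0104 0.2339]
rows needed 6.2 d [ 0.0243  0.0914 -0.2988] rv [ -4.3  22.9 -59.3]
[[0.0024, 0.0091, -0.0299, -0.4, 2.3, -5.9, 1], [0.0049, 0.0183, -0.0598, -0.9, 4.6, -11.9, 1], [0.0073, 0.0274, -0.0896, -1.3, 6.9, -17.8, 1], [0.0097, 0.0365, -0.1195, -1.7, 9.1, -23.7, 1], [0.0122, 0.0457, -0.1494, -2.2, 11.4, -29.6, 1]]
[[0.0029, 0.0117, -0.0289, -0.4, 2.3, -5.9, 1], [0.0058, 0.0234, -0.0578, -0.9, 4.6, -11.9, 1], [0.0088, 0.0351, -0.0868, -1.3, 6.9, -17.8, 1], [0.0117, 0.0468, -0.1157, -1.7, 9.1, -23.7, 1], [0.0146, 0.0585, -0.1446, -2.2, 11.4, -29.6, 1]]
```

{"name": "apply_moves", "arguments": {"plan": [[-0.015, -0.013, 0, 0, 0, 0, 1], [-0.034, -0.028, 0, 0, 0, 0, 1], [-0.051, -0.042, 0, 0, 0, 0, 1], [-0.067, -0.057, 0.001, 0, 0, 0, 1], [-0.084, -0.071, 0.001, 0, 0, 0, 1]]}}

```text
time: 10.4
tool_pos: [0.5946, -0.2777, 0.2307]
tool_rot: [-1.564, 0.35, -2.839]
contact_force: [-0.8, -0.2, -0.8]
opening: 0.0195
```

{"name": "apply_moves", "arguments": {"plan": [[-0.008, -0.022, 0, 0, 0, 0, 1], [-0.016, -0.045, 0, 0, 0, 0, 1], [-0.026, -0.07, 0, 0, 0, 0, 1], [-0.034, -0.094, 0, 0, 0, 0, 1], [-0.034, -0.094, 0, 0, 0, 0, 1]]}}

```text
time: 11.02
tool_pos: [0.5945, -0.2776, 0.3322]
tool_rot: [-1.56, 0.353, -2.837]
contact_force: [0.7, -0.3, -0.6]
opening: 0.019
```

```bash
python3 - <<'E'
from pl import *
p,R=now();o=robot.observe();print(p,o["qpos"],o["opening"],o["contact_force"])
s=cams.read_camera("scene");t=cams.read_camera("top")
cv2.imwrite("pics/d.png",np.hstack([cv2.resize(i[y:y+120,x:x+160],(400,300),interpolation=cv2.INTER_CUBIC) for i,x,y in((t,300,90),(s,100,60))]))
seat=np.array([.478,.0135,.13]);hc=-5.0
P1,R1=hold(seat+.010*H(hc)+[0,0,.11],hc,0,.031,40);R1=R1*FL
go(p,R,P1,R1,1,10)
# expected iron now
x,y,z=irot(17,60);G=p-.008*R.as_matrix()[:,1];m=G-.031*x
for n,k in(("tip",.095),("butt",-.095)): print(n,proj("top",m+k*x),proj("scene",m+k*x))
E
```

```text
[ 0.5945 -0.2776  0.3322] [-0.6887  0.4028  1.2254  0.2973  1.317   0.5329] 0.018974342592685205 [ 0.7045 -0.2522 -0.6013]
rows needed 6.2 d [ 0.0252  0.0923 -0.3   ] rv [ -4.6  22.8 -59.5]
[[0.0025, 0.0092, -0.03, -0.5, 2.3, -6.0, 1], [0.005, 0.0185, -0.06, -0.9, 4.6, -11.9, 1], [0.0076, 0.0277, -0.09, -1.4, 6.8, -17.9, 1], [0.0101, 0.0369, -0.12, -1.8, 9.1, -23.8, 1], [0.0126, 0.0462, -0.15, -2.3, 11.4, -29.8, 1]]
[[0.0029, 0.0119, -0.029, -0.5, 2.3, -6.0, 1], [0.0058, 0.0238, -0.058, -0.9, 4.6, -11.9, 1], [0.0088, 0.0357, -0.087, -1.4, 6.8, -17.9, 1], [0.0117, 0.0476, -0.116, -1.8, 9.1, -23.8, 1], [0.0146, 0.0595, -0.145, -2.3, 11.4, -29.8, 1]]
tip [393.4859 124.2492] [141.9715 103.8016]
butt [388.7933 180.0475] [162.3383 142.6812]
```

View pics/d.png

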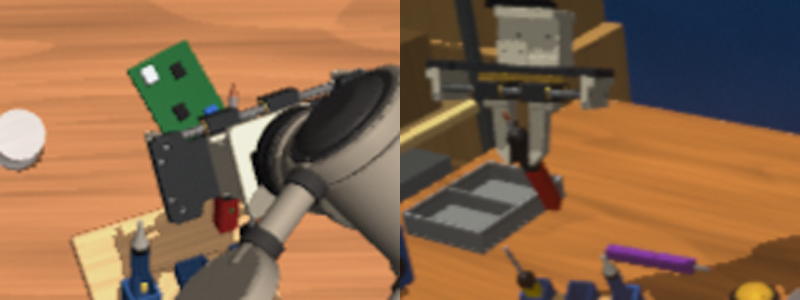

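The iron is held as modelled: tip expected at (393.5,124) in top and seen at about (393,124). Now to above the clip.

{"name": "apply_moves", "arguments": {"plan": [[0.003, 0.009, -0.03, -0.5, 2.3, -6, 1], [0.005, 0.018, -0.06, -0.9, 4.6, -11.9, 1], [0.008, 0.028, -0.09, -1.4, 6.8, -17.9, 1], [0.01, 0.037, -0.12, -1.8, 9.1, -23.8, 1], [0.013, 0.046, -0.15, -2.3, 11.4, -29.8, 1]]}}

```text
time: 11.75
tool_pos: [0.5522, -0.1318, 0.2798]
tool_rot: [-1.623, -0.181, -3.025]
contact_force: [0.1, -0.1, -1.3]
opening: 0.0197
```

{"name": "apply_moves", "arguments": {"plan": [[0.003, 0.012, -0.029, -0.5, 2.3, -6, 1], [0.006, 0.024, -0.058, -0.9, 4.6, -11.9, 1], [0.009, 0.036, -0.087, -1.4, 6.8, -17.9, 1], [0.012, 0.048, -0.116, -1.8, 9.1, -23.8, 1], [0.014, 0.059, -0.145, -2.3, 11.4, -29.8, 1]]}}

```text
time: 12.38
tool_pos: [0.5123, 0.0122, 0.2316]
tool_rot: [-1.574, -0.709, 3.056]
contact_force: [0.3, -0.8, -1.3]
opening: 0.0194
```

```bash
python3 - <<'E'
from pl import *
p,R=now();o=robot.observe();print(p,o["qpos"],o["opening"],o["contact_force"])
s=cams.read_camera("scene");t=cams.read_camera("top")
cv2.imwrite("pics/e.png",np.hstack([cv2.resize(i[y:y+90,x:x+120],(400,300),interpolation=cv2.INTER_CUBIC) for i,x,y in((t,200,150),(s,220,110))]))
f=R.as_matrix()[:,1];y=-R.as_matrix()[:,2];t=np.radians(40);z=np.cross(y,f);x=-f*np.sin(t)-z*0
x=Ro.from_rotvec(-y*0).apply(-f*np.sin(t)+np.cross(f,y)*np.cos(t)); 
if x[0]<0: x=-f*np.sin(t)-np.cross(f,y)*np.cos(t)
m=p-.008*f-.031*x;print("iron x",x,"mid",m)
for n,k in(("tip",.095),("butt",-.095),("bodyend",.055)): print(n,proj("top",m+k*x),proj("scene",m+k*x))
seat=np.array([.478,.0135,.13]);hc=-5.0
P1,R1=hold(seat+.010*H(hc)+[0,0,.03],hc,0,.031,40);R1=R1*FL
go(p,R,P1,R1,1,5)
E
```

```text
[0.5123 0.0122 0.2316] [-0.1157  0.754   1.0338 -0.019   2.0621  1.5388] 0.019423113936653368 [ 0.2845 -0.8179 -1.2641]
iron x [ 0.9961 -0.0872 -0.0105] mid [0.4866 0.0145 0.238 ]
tip [262.8672 161.9445] [242.9945 170.1411]
butt [257.4741 240.4822] [276.2238 141.2231]
bodyend [261.7558 178.1303] [250.6425 163.4853]
rows needed 1.3 d [-0.0518  0.0579  0.0019] rv [0.1 0.1 0.6]
[[-0.0104, 0.0116, 0.0004, 0.0, 0.0, 0.1, 1], [-0.0207, 0.0232, 0.0008, 0.0, 0.0, 0.2, 1], [-0.0311, 0.0348, 0.0011, 0.1, 0.1, 0.4, 1], [-0.0414, 0.0464, 0.0015, 0.1, 0.1, 0.5, 1], [-0.0518, 0.0579, 0.0019, 0.1, 0.1, 0.6, 1]]
```

View pics/e.png

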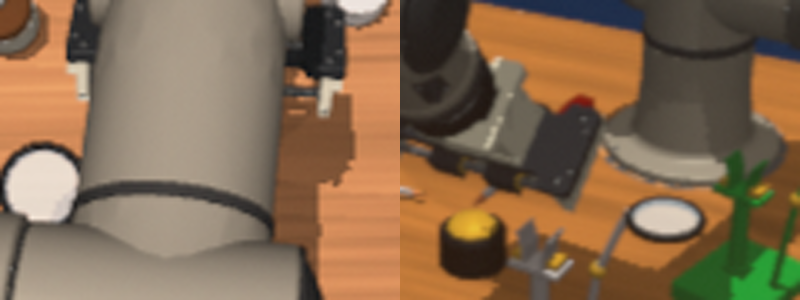

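The scene view shows the butt at about (274,141), where I predicted it. The top view is blocked by the arm. Now descend in stages.

{"name": "apply_moves", "arguments": {"plan": [[-0.011, 0.012, 0, 0, 0, 0.2, 1], [-0.022, 0.024, 0, 0, 0, 0.4, 1], [-0.033, 0.036, 0, 0, 0, 0.6, 1], [-0.043, 0.047, 0, 0, 0, 0.6, 1], [-0.047, 0.052, 0, 0, 0, 0.6, 1]]}}

```text
time: 13.1
tool_pos: [0.5148, 0.011, 0.1621]
tool_rot: [-1.575, -0.694, 3.057]
contact_force: [-0.1, -0.1, -0.8]
opening: 0.0199
```

```bash
cat >> pl.py <<'E'
def iron(gx,th,flip=-1):
    p,R=now();f=R.as_matrix()[:,1];y=flip*R.as_matrix()[:,2];t=np.radians(th)
    x=-f*np.sin(t)+np.cross(f,y)*np.cos(t)*-1
    return p-.008*f-gx*x,x
E
python3 - <<'E'
from pl import *
p,R=now();o=robot.observe();print(p,o["qpos"],o["opening"],o["contact_force"],o["torque"]);print(iron(.031,40))
s=cams.read_camera("scene")
cv2.imwrite("pics/f.png",cv2.resize(s[135:210,220:320],(800,600),interpolation=cv2.INTER_CUBIC))
g=lambda dz,dx=0:R.inv().apply(np.array([dx,0,dz]))
print("down 10mm",g(-.01),"x+10",R.inv().apply(.01*H(-5)),"y+10",R.inv().apply(.01*H(85)))
E
```

```text
[0.5148 0.011  0.1621] [-0.1173  0.8082  1.1142 -0.0182  1.913   1.5396] 0.019925823535971398 [-0.079  -0.1234 -0.77  ] [-0.1871 -0.3366  0.0339]
(array([0.5254, 0.0101, 0.1378]), array([-0.1772,  0.0126,  0.9841]))
down 10mm [-0.0064  0.0077  0.    ] x+10 [-0.0077 -0.0064  0.    ] y+10 [-0.    0.   -0.01]
```

View pics/f.png

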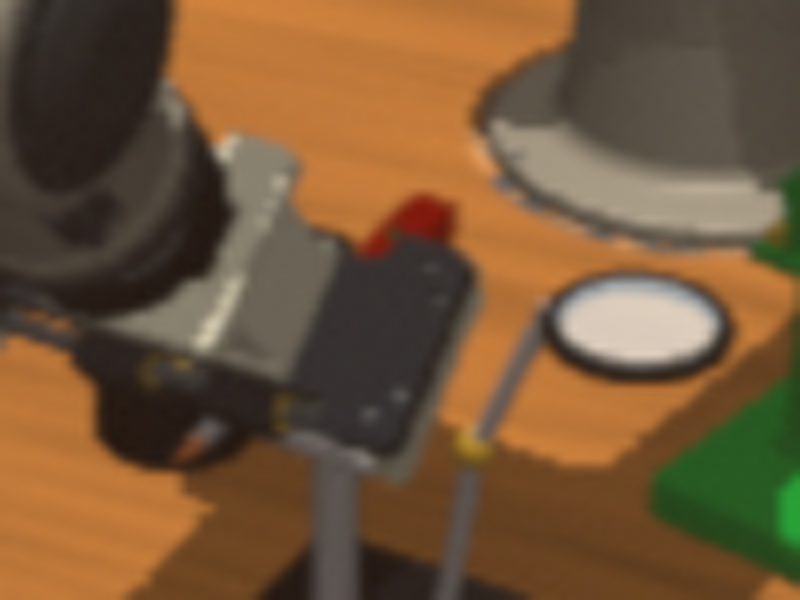

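{"name": "apply_moves", "arguments": {"plan": [[-0.0032, 0.0039, 0, 0, 0, 0, 1], [-0.0064, 0.0077, 0, 0, 0, 0, 1], [-0.0096, 0.0116, 0, 0, 0, 0, 1], [-0.0115, 0.0139, 0, 0, 0, 0, 1], [-0.0128, 0.0154, 0, 0, 0, 0, 1]]}}

```text
time: 13.78
tool_pos: [0.515, 0.0116, 0.1434]
tool_rot: [-1.575, -0.693, 3.058]
contact_force: [-0.5, 1.9, 1.8]
opening: 0.0197
```

```bash
sed -i 's/\*np.cos(t)\*-1/*np.cos(t)/' pl.py; python3 - <<'E'
from pl import *
p,R=now();o=robot.observe();print(p,o["opening"],o["contact_force"],o["torque"]);print(iron(.031,40))
E
```

```text
[0.515  0.0116 0.1434] 0.019740172241670465 [-0.4572  1.913   1.7919] [ 0.2559 -0.0032 -0.4041]
(array([0.4892, 0.0138, 0.1494]), array([ 0.9962, -0.0867,  0.0049]))
```

{"name": "apply_moves", "arguments": {"plan": [[-0.0026, 0.0031, -0.001, 0, 0, 0, 1], [-0.0051, 0.0062, -0.001, 0, 0, 0, 1], [-0.0077, 0.0092, -0.001, 0, 0, 0, 1], [-0.0102, 0.0123, -0.001, 0, 0, 0, 1], [-0.0102, 0.0123, -0.001, 0, 0, 0, 1]]}}

```text
time: 14.4
tool_pos: [0.5151, 0.0121, 0.1265]
tool_rot: [-1.574, -0.693, 3.057]
contact_force: [-1.3, 0.8, -2.9]
opening: 0.0196
```

```bash
python3 - <<'E'
from pl import *
p,R=now();o=robot.observe();print(p,o["opening"],o["contact_force"],o["torque"]);print(iron(.031,40))
E
```

```text
[0.5151 0.0121 0.1265] 0.019640503979031426 [-1.2999  0.8334 -2.9123] [ 0.0264 -0.4092 -0.1019]
(array([0.4893, 0.0144, 0.1325]), array([ 0.9962, -0.0867,  0.0048]))
```

{"name": "apply_moves", "arguments": {"plan": [[-0.001, 0.0012, 0, 0, 0, 0, 1], [-0.0019, 0.0023, 0, 0, 0, 0, 1], [-0.0026, 0.0031, 0, 0, 0, 0, 1], [-0.0026, 0.0031, 0, 0, 0, 0, 1], [-0.0026, 0.0031, 0, 0, 0, 0, 1]]}}

```text
time: 15.02
tool_pos: [0.5152, 0.0122, 0.1237]
tool_rot: [-1.574, -0.693, 3.057]
contact_force: [1.0, 0.1, 5.3]
opening: 0.0197
```

```bash
python3 - <<'E'
from pl import *
p,R=now();o=robot.observe();print(p,o["opening"],o["contact_force"],o["torque"]);print(iron(.031,40))
E
```

```text
[0.5152 0.0122 0.1237] 0.0197318775853607 [0.9966 0.0842 5.2648] [ 0.046   0.4593 -0.0831]
(array([0.4894, 0.0144, 0.1297]), array([ 0.9962, -0.0866,  0.0054]))
```

It's seated on the saddle (axis z = 0.1297, +5 N). Release, then retreat.

{"name": "apply_moves", "arguments": {"plan": [[0, 0, 0, 0, 0, 0, 0], [0, 0, 0, 0, 0, 0, 0], [0, 0, 0, 0, 0, 0, 0], [0, -0.005, 0, 0, 0, 0, 0], [0, -0.015, 0, 0, 0, 0, 0]]}}

```text
time: 15.65
tool_pos: [0.525, 0.0114, 0.135]
tool_rot: [-1.574, -0.693, 3.057]
contact_force: [-0.6, 0.9, 0.0]
opening: 0.0457
```

{"name": "apply_moves", "arguments": {"plan": [[0, -0.04, 0, 0, 0, 0, 0], [0, -0.07, 0, 0, 0, 0, 0], [0, -0.1, 0, 0, 0, 0, 0], [0, -0.13, 0, 0, 0, 0, 0], [0, -0.16, 0, 0, 0, 0, 0]]}}

```text
time: 16.27
tool_pos: [0.627, 0.0021, 0.2595]
tool_rot: [-1.574, -0.692, 3.057]
contact_force: [0.8, 0.1, 0.2]
opening: 0.0457
```

```bash
cat > red.py <<'E'
from pl import *
def redblob(n,roi):
    im=cams.read_camera(n);h=cv2.cvtColor(im,cv2.COLOR_BGR2HSV).astype(int);x0,y0,x1,y1=roi
    m=(((h[...,0]<7)|(h[...,0]>172))&(h[...,1]>150)&(h[...,2]>60))[y0:y1,x0:x1].astype(np.uint8)
    k,l,st,ce=cv2.connectedComponentsWithStats(m);i=1+np.argmax(st[1:,4]) if k>1 else 0
    c=max(cv2.findContours((l==i).astype(np.uint8),cv2.RETR_EXTERNAL,cv2.CHAIN_APPROX_NONE)[0],key=cv2.contourArea)
    r=cv2.minAreaRect(c);return ce[i]+(x0,y0),st[i],cv2.boxPoints(r)+(x0,y0),im
E
python3 - <<'E'
from red import *
p,R=now();o=robot.observe();print(p,o["qpos"],o["opening"],o["contact_force"])
m=np.array([.4894,.0144,.1297]);x=H(-5)
for n,roi in(("top",(220,170,300,260)),("scene",(225,150,320,230))):
    c,st,b,im=redblob(n,roi);print(n,c.round(1),st,b.round(1).tolist())
    cv2.imwrite(f"pics/g_{n}.png",im)
    for k in(-.095,-.0525,-.01): print(k,proj(n,m+k*x+[0,0,.01]))
E
```

```text
[0.627  0.0021 0.2595] [-0.1119  1.0402  0.3644 -0.0212  2.4284  1.5336] 0.045653465576680353 [0.8115 0.0915 0.1724]
top [258.5 237.9] [35 67  8  3 22] [[255.0, 237.0], [262.0, 237.0], [262.0, 239.0], [255.0, 239.0]]
-0.095 [257.9128 241.144 ]
-0.0525 [259.0415 224.6334]
-0.01 [260.1585 208.2941]
scene [271.  175.2] [40 21 11 12 59] [[264.0, 178.0], [273.0, 169.0], [277.0, 173.0], [268.0, 182.0]]
-0.095 [275.2084 169.7151]
-0.0525 [268.6793 175.9311]
-0.01 [261.8302 182.4518]
```

Iron is in the clip: red seen in the top view at (258.5,238), as predicted. Before choosing the next grasp, I'll fit a small kinematic model from the logged poses to check reach.

```bash
cat > kin.py <<'E'
from pl import *
from scipy.optimize import least_squares
D=[([1.185,.342,1.524,0,1.275,-.146],[.125,.51,.238],[-1.5708,0,-.24]),([.6754,.1928,1.3192,.0001,1.6299,-.6556],[.3257,.3589,.3885],[-1.571,.0003,-.2398]),
([-.1173,.8082,1.1142,-.0182,1.913,1.5396],[.5148,.011,.1621],[-1.575,-.694,3.057]),([-.1119,1.0402,.3644,-.0212,2.4284,1.5336],[.627,.0021,.2595],[-1.574,-.692,3.057]),
([-.1157,.754,1.0338,-.019,2.0621,1.5388],[.5123,.0122,.2316],[-1.574,-.709,3.056]),([-.7726,.5063,1.6305,.4014,.8697,.2563],[.5415,-.2931,.1342],[-1.566,.349,-2.839]),
([-1.0087,.5583,1.8885,1.2384,.899,-.6699],[.5434,-.2931,.1338],[-1.561,.874,-2.833]),([-.6887,.4028,1.2254,.2973,1.317,.5329],[.5945,-.2776,.3322],[-1.56,.353,-2.837])]
def A(ax,q): return Ro.from_euler(ax,q)
def fk(q,k):
    d1,L1,e,L2,L3,a=k[:6];W=A("z",q[0]);F=W*A("y",q[1]+q[2]);T=F*A("z",k[6]*q[3])*A("y",q[4])
    p=W.apply([a+L1*np.sin(q[1]),0,d1+L1*np.cos(q[1])])+F.apply([e,0,L2])+T.apply([0,0,L3])
    return p,T*A("z",k[7]*q[5])*Ro.from_rotvec(k[8:11])
def res(k,full=True):
    r=[]
    for q,p,e in D:
        P,R=fk(q,k);r+=list(P-p)+list(.3*(R.inv()*Ro.from_euler("xyz",e)).as_rotvec())
    return r
def fit():
    best=None
    for s4 in(1,-1):
        for s6 in(1,-1):
            for c in([1.57,0,0],[-1.57,0,0],[1.2,1.2,1.2],[-1.2,1.2,-1.2],[1.2,-1.2,-1.2],[-1.2,-1.2,1.2]):
                s=least_squares(lambda v:res([*v[:6],s4,s6,*v[6:]]),[.3,.35,0,.35,.2,0,*c])
                if best is None or s.cost<best[0]: best=(s.cost,[*s.x[:6],s4,s6,*s.x[6:]],np.abs(s.fun).max())
    return best
LO=np.array([-2.53,-.77,.04,-1,.28,-3.11]);HI=np.array([2.53,2.02,2.7,4.14,2.66,3.11])
def ik(p,R,k,q0):
    f=lambda q:(lambda P,r:list(P-p)+list(.3*(r.inv()*R).as_rotvec()))(*fk(q,k))
    s=least_squares(f,np.clip(q0,LO+.02,HI-.02),bounds=(LO,HI));return s.x,np.linalg.norm(s.fun)
E
python3 - <<'E'
from kin import *
c,k,m=fit();print(c,m,np.array(k));np.save("k.npy",k)
mid=np.array([.4894,.0144,.1297])
# stand home estimate
sill=np.array([.5385,.3742,.070]);hs=34.2
x,y,z=irot(hs,-45);home=sill+.0075*z-.0555*x;print("home mid",home,"tip",home+.095*x,"butt",home-.095*x)
for th in(-20,-30,-40,-45):
  for fl in(0,1):
    P,R=hold(mid,-5,0,-.055,th);R=R*FL if fl else R
    q,r=ik(P,R,k,[0,.2,1.9,0,.9,1.5 if fl else -1.5])
    out=[th,fl,q.round(2),round(r,4)]
    for up in(0,.1):
        P,R=hold(home-up*x,hs,-45,-.055,th);R=R*FL if fl else R
        qq,r=ik(P,R,k,[.6,.6,1.2,0,1.4,q[5]]);out+=[qq.round(2),round(r,4)]
    print(*out)
E
```

```text
0.018963738659907914 0.07797032604987723 [ 0.251   0.6103  0.0743  0.4224  0.3967 -0.0717  1.      1.      1.2091
 -1.209  -1.2094]
home mid [0.5104 0.3551 0.1145] tip [0.566  0.3929 0.0474] butt [0.4549 0.3174 0.1817]
-20 0 [ 0.1   0.22  2.14 -0.15  0.44 -1.26] 0.0 [ 0.61  0.78  1.05  0.    1.75 -1.56] 0.0 [ 0.61  0.62  1.19  0.    1.77 -1.56] 0.0
-20 1 [ 0.1   0.22  2.14 -0.15  0.44  1.89] 0.0 [0.61 0.78 1.05 0.   1.75 1.58] 0.0 [0.61 0.62 1.19 0.   1.77 1.58] 0.0
-30 0 [ 0.2   0.19  2.26 -0.65  0.28 -0.68] 0.0149 [ 0.61  0.67  1.22  0.    1.52 -1.56] 0.0 [ 0.61  0.51  1.33  0.    1.56 -1.56] 0.0
-30 1 [ 0.2   0.19  2.26 -0.65  0.28  2.46] 0.0149 [0.61 0.67 1.22 0.   1.52 1.58] 0.0 [0.61 0.51 1.33 0.   1.56 1.58] 0.0
-40 0 [ 0.27  0.16  2.29 -1.    0.28 -0.28] 0.0463 [ 0.61  0.56  1.39  0.    1.27 -1.56] 0.0 [ 0.61  0.4   1.48  0.    1.34 -1.56] 0.0
-40 1 [ 0.27  0.16  2.29 -1.    0.28  2.86] 0.0463 [0.61 0.56 1.39 0.   1.27 1.58] 0.0 [0.61 0.4  1.48 0.   1.34 1.58] 0.0
-45 0 [ 0.27  0.14  2.29 -1.    0.28 -0.29] 0.0678 [ 0.61  0.51  1.48  0.    1.15 -1.56] 0.0 [ 0.61  0.35  1.56  0.    1.23 -1.56] 0.0
-45 1 [ 0.27  0.14  2.29 -1.    0.28  2.86] 0.0678 [ 0.61  0.51  1.48 -0.    1.15  1.58] 0.0 [ 0.61  0.35  1.56 -0.    1.23  1.58] 0.0
```

```bash
python3 - <<'E'
import re
s=open("kin.py").read()
s=s.replace('F=W*A("y",q[1]+q[2]);T=F*A("z",k[6]*q[3])*A("y",q[4])','F=W*A("y",q[1]+q[2]+k[11]);T=F*A("z",k[6]*q[3])*A("y",q[4]+k[12])')
s=s.replace("+T.apply([0,0,L3])","+T.apply([k[13],0,L3])")
s=s.replace("[.3,.35,0,.35,.2,0,*c])","[.3,.35,0,.35,.2,0,*c,dl,-dl,0])").replace("for s6 in(1,-1):","for s6,dl in((1,0),(-1,0),(1,1.5),(1,-1.5),(1,.7),(1,-.7)):")
open("kin.py","w").write(s)
E
python3 - <<'E'
from kin import *
c,k,m=fit();print(c,m,np.array(k));np.save("k.npy",k)
print(np.array(res(k)).reshape(-1,6))
mid=np.array([.4894,.0144,.1297])
sill=np.array([.5385,.3742,.070]);hs=34.2
x,y,z=irot(hs,-45);home=sill+.0075*z-.0555*x
for th in(-20,-30,-40):
    P,R=hold(mid,-5,0,-.055,th);R=R*FL
    out=[th]
    for q0 in([0,.2,1.9,0,.9,1.5],[0,.2,1.9,3.1,.9,-1.5]):
        q,r=ik(P,R,k,q0);out+=[q.round(2),round(r,4)]
    for up in(0,.1):
        P,R=hold(home-up*x,hs,-45,-.055,th);R=R*FL
        qq,r=ik(P,R,k,[.6,.6,1.2,0,1.4,1.5]);out+=[qq.round(2),round(r,4)]
    print(*out)
E
```

```text
0.018299678701251255 0.07764545839298202 [ 0.2302  0.6033 -0.0817 -0.4229  0.3818 -0.0513 -1.      1.     -2.431
  2.402   2.4228  3.1083 -3.1144  0.0296]
[[ 0.0674 -0.0363 -0.0098 -0.0014 -0.0016  0.0023]
 [ 0.0376 -0.0678  0.0094 -0.0009 -0.0016  0.0031]
 [-0.0231 -0.0753 -0.0013  0.0005 -0.0018  0.0001]
 [ 0.0037 -0.0776  0.0029  0.0008 -0.0017  0.    ]
 [-0.0229 -0.0751  0.0085  0.0005 -0.0017  0.    ]
 [-0.0245 -0.038  -0.022   0.0001  0.0014 -0.0007]
 [ 0.0064 -0.007   0.0143  0.0007  0.0058 -0.0056]
 [-0.0189 -0.0525 -0.0022 -0.0003  0.0012  0.0008]]
-20 [ 0.11  0.19  2.11 -0.14  0.51  1.88] 0.0 [ 0.33  0.29  2.5   4.14  0.28 -2.2 ] 0.0842 [0.61 0.78 1.06 0.   1.74 1.58] 0.0 [0.61 0.62 1.2  0.   1.76 1.58] 0.0
-30 [ 0.21  0.15  2.26 -0.54  0.28  2.35] 0.0032 [ 0.33  0.25  2.5   4.14  0.28 -2.21] 0.0389 [0.61 0.67 1.22 0.   1.52 1.58] 0.0 [0.61 0.51 1.33 0.   1.56 1.58] 0.0
-40 [ 0.33  0.13  2.32 -1.    0.28  2.89] 0.0351 [ 0.31  0.23  2.53  3.96  0.33 -2.05] 0.0 [ 0.61  0.56  1.38 -0.    1.29  1.58] 0.0 [ 0.61  0.4   1.47 -0.    1.36  1.58] 0.0
```

```bash
python3 - <<'E'
s=open("kin.py").read()
s=s.replace("+T.apply([k[13],0,L3])","+T.apply([k[13],0,L3])+W.apply([0,k[14],0])+(F*A('z',k[6]*q[3])).apply([k[16],k[15],0])")
s=s.replace("dl,-dl,0])","dl,-dl,0,0,0,0])").replace("for s6,dl in((1,0),(-1,0),(1,1.5),(1,-1.5),(1,.7),(1,-.7)):","for s6,dl in((1,0),(-1,0)):")
open("kin.py","w").write(s)
E
python3 - <<'E'
from kin import *
c,k,m=fit();print(c,m,np.array(k));np.save("k.npy",k)
mid=np.array([.4894,.0144,.1297])
sill=np.array([.5385,.3742,.070]);hs=34.2
x,y,z=irot(hs,-45);home=sill+.0075*z-.0555*x
for th in(-20,-30,-40):
  for gx in(-.055,-.07):
    P,R=hold(mid,-5,0,gx,th);R=R*FL
    out=[th,gx]
    for q0 in([0,.2,1.9,0,.9,1.5],[0,.2,1.9,3.1,.9,-1.5],[0,-.3,2.2,0,.5,1.5]):
        q,r=ik(P,R,k,q0);out+=[q.round(2),round(r,4)]
    for up in(0,.1):
        P,R=hold(home-up*x,hs,-45,gx,th);R=R*FL
        qq,r=ik(P,R,k,[.6,.6,1.2,0,1.4,1.5]);out+=[qq.round(2),round(r,4)]
    print(*out)
E
```

```text
1.2745315379284684e-07 0.00021820790165513748 [ 0.2228  0.5063 -0.0465 -0.3796  0.3071 -0.     -1.      1.      1.2091
 -1.2091 -1.2093 -3.1416  3.1418 -0.0001  0.0764 -0.0001  0.    ]
-20 -0.055 [-0.15  0.2   2.19  0.05  0.41  1.47] 0.0 [-0.15  0.2   2.19  0.05  0.41  1.47] 0.0 [-0.15  0.2   2.19  0.05  0.41  1.47] 0.0 [ 0.5   0.78  1.09 -0.04  1.7   1.48] 0.0 [ 0.49  0.59  1.26 -0.05  1.73  1.46] 0.0
-20 -0.07 [-0.15  0.17  2.23  0.05  0.4   1.46] 0.0 [-0.15  0.17  2.23  0.05  0.4   1.46] 0.0 [-0.15  0.17  2.23  0.05  0.4   1.46] 0.0 [ 0.5   0.75  1.12 -0.04  1.7   1.47] 0.0 [ 0.49  0.56  1.28 -0.05  1.74  1.46] 0.0
-30 -0.055 [-0.17  0.15  2.26  0.18  0.28  1.33] 0.0232 [-0.25  0.26  2.49  2.6   0.28 -1.18] 0.0472 [-0.17  0.15  2.26  0.18  0.28  1.33] 0.0232 [ 0.49  0.67  1.25 -0.03  1.48  1.47] 0.0 [ 0.48  0.49  1.39 -0.03  1.53  1.46] 0.0
-30 -0.07 [-0.18  0.12  2.29  0.2   0.28  1.3 ] 0.0243 [-0.25  0.24  2.52  2.61  0.28 -1.19] 0.045 [-0.18  0.12  2.29  0.2   0.28  1.3 ] 0.0243 [ 0.49  0.65  1.28 -0.03  1.48  1.47] 0.0 [ 0.48  0.46  1.4  -0.03  1.54  1.46] 0.0
-40 -0.055 [-0.18  0.22  2.48  2.92  0.28 -1.43] 0.0053 [-0.18  0.22  2.48  2.92  0.28 -1.43] 0.0053 [-0.18  0.22  2.48  2.92  0.28 -1.43] 0.0053 [ 0.48  0.58  1.41 -0.01  1.24  1.46] 0.0 [ 0.47  0.39  1.52 -0.01  1.32  1.44] 0.0
-40 -0.07 [-0.18  0.2   2.51  2.92  0.28 -1.43] 0.0034 [-0.18  0.2   2.51  2.92  0.28 -1.43] 0.0034 [-0.18  0.2   2.51  2.92  0.28 -1.43] 0.0034 [ 0.48  0.55  1.43 -0.01  1.25  1.46] 0.0 [ 0.46  0.36  1.54 -0.01  1.33  1.44] 0.0
```

The kinematic model fits to 0.2 mm. At the clip a -22° lean is reachable, and a grasp at -65 mm clears the magnifier. Planning that grasp.

```bash
python3 - <<'E'
from kin import *
k=np.load("k.npy");mid=np.array([.4894,.0144,.1297])
P,R=hold(mid,-5,0,-.065,-22);R=R*FL;f=R.as_matrix()[:,1]
pre=P-.13*f;p,R0=now();q=robot.observe()["qpos"]
for a in(.25,.5,.75,1): 
    rv=(R0.inv()*R).as_rotvec();w=p+a*(pre-p)+[0,0,.06*4*a*(1-a)]
    q,r=ik(w,R0*Ro.from_rotvec(a*rv),k,q);print(a,w,q.round(2),round(r,4))
q,r=ik(P,R,k,q);print(P,q.round(2),r)
m=(p+pre)/2+[0,0,.06];Rm=R0*Ro.from_rotvec(.5*rv)
go(p,R0,m,Rm,0,5);go(m,Rm,pre,R,0,5)
E
```

```text
0.25 [0.5659 0.0074 0.3003] [-0.12  0.65  0.92 -0.01  1.99  1.54] 0.0
0.5 [0.5037 0.013  0.3112] [-0.12  0.35  1.33 -0.    1.62  1.53] 0.0
0.75 [0.4414 0.0185 0.292 ] [-0.14  0.08  1.72  0.01  1.23  1.52] 0.0
1 [0.3791 0.024  0.2428] [-0.16 -0.14  2.13  0.04  0.77  1.47] 0.0
[0.4276 0.0198 0.1223] [-0.15  0.17  2.24  0.07  0.34  1.45] 5.387999197378948e-08
rows needed 3.0 d [ 0.1294  0.0393 -0.0004] rv [ 0.1  0.  30.7]
[[0.0259, 0.0079, -0.0001, 0.0, 0.0, 6.1, 0], [0.0518, 0.0157, -0.0001, 0.0, 0.0, 12.3, 0], [0.0777, 0.0236, -0.0002, 0.0, 0.0, 18.4, 0], [0.1036, 0.0314, -0.0003, 0.1, 0.0, 24.5, 0], [0.1294, 0.0393, -0.0004, 0.1, 0.0, 30.7, 0]]
rows needed 3.0 d [ 0.1133  0.0864 -0.0002] rv [ 0.1  0.  30.7]
[[0.0227, 0.0173, -0.0, 0.0, 0.0, 6.1, 0], [0.0453, 0.0346, -0.0001, 0.0, 0.0, 12.3, 0], [0.068, 0.0518, -0.0001, 0.0, 0.0, 18.4, 0], [0.0906, 0.0691, -0.0001, 0.1, 0.0, 24.5, 0], [0.1133, 0.0864, -0.0002, 0.1, 0.0, 30.7, 0]]
```

{"name": "apply_moves", "arguments": {"plan": [[0.026, 0.008, 0, 0, 0, 6.1, 0], [0.052, 0.016, 0, 0, 0, 12.3, 0], [0.078, 0.024, 0, 0, 0, 18.4, 0], [0.104, 0.031, 0, 0, 0, 24.5, 0], [0.129, 0.039, 0, 0, 0, 30.7, 0]]}}

```text
time: 17.0
tool_pos: [0.5006, 0.0131, 0.3099]
tool_rot: [-1.574, -0.154, 3.055]
contact_force: [-0.1, -0.6, 0.8]
opening: 0.0455
```

{"name": "apply_moves", "arguments": {"plan": [[0.023, 0.017, 0, 0, 0, 6.1, 0], [0.045, 0.035, 0, 0, 0, 12.3, 0], [0.068, 0.052, 0, 0, 0, 18.4, 0], [0.091, 0.069, 0, 0, 0, 24.5, 0], [0.113, 0.086, 0, 0, 0, 30.7, 0]]}}

```text
time: 17.62
tool_pos: [0.3756, 0.0242, 0.2415]
tool_rot: [-1.574, 0.382, 3.054]
contact_force: [0.1, -0.3, 0.7]
opening: 0.046
```

```bash
python3 - <<'E'
from red import *
mid=np.array([.4894,.0144,.1297]);x=H(-5)
P,R=hold(mid,-5,0,-.065,-22);R=R*FL
p,R0=now();print(p);go(p,R0,P,R,0,5)
for n,roi in(("top",(220,170,300,260)),("scene",(225,150,320,230))):
    c,st,b,im=redblob(n,roi);print(n,c.round(1),st,b.round(1).tolist())
    cv2.imwrite(f"pics/h_{n}.png",im)
    for kk in(-.095,-.01,.055,.095): print(kk,proj(n,mid+kk*x+[0,0,.01]))
    h=cv2.cvtColor(im,cv2.COLOR_BGR2HSV)
E
```

```text
[0.3756 0.0242 0.2415]
rows needed 2.2 d [-0.004   0.1301  0.0002] rv [ 0.1 -0.   0.1]
[[-0.0008, 0.026, 0.0, 0.0, -0.0, 0.0, 0], [-0.0016, 0.052, 0.0001, 0.1, -0.0, 0.0, 0], [-0.0024, 0.0781, 0.0001, 0.1, -0.0, 0.1, 0], [-0.0032, 0.1041, 0.0002, 0.1, -0.0, 0.1, 0], [-0.004, 0.1301, 0.0002, 0.1, -0.0, 0.1, 0]]
top [259.3 224.8] [ 35  37  10  33 221] [[254.1, 238.9], [256.6, 206.5], [264.8, 207.1], [262.3, 239.5]]
-0.095 [257.9128 241.144 ]
-0.01 [260.1585 208.2941]
0.055 [261.8446 183.6302]
0.095 [262.8691 168.6447]
scene [271.  174.6] [40 20 12 13 73] [[263.5, 177.5], [273.0, 168.0], [277.5, 172.5], [268.0, 182.0]]
-0.095 [275.2084 169.7151]
-0.01 [261.8302 182.4518]
0.055 [250.6804 193.0668]
0.095 [243.3768 200.0202]
```

The red part is clear in the top view: ends at (258,239) and (261,207), in line with prediction. Grip it.

{"name": "apply_moves", "arguments": {"plan": [[-0.001, 0.026, 0, 0, 0, 0, 0], [-0.002, 0.052, 0, 0, 0, 0, 0], [-0.002, 0.078, 0, 0, 0, 0, 0], [-0.003, 0.11, 0, 0, 0, 0, 0], [-0.004, 0.13, 0, 0, 0, 0, 0]], "squeeze": 60}}

```text
time: 18.35
tool_pos: [0.4292, 0.0198, 0.1221]
tool_rot: [-1.574, 0.377, 3.054]
contact_force: [-0.1, -0.4, 0.5]
opening: 0.0461
```

{"name": "apply_moves", "arguments": {"plan": [[0, 0, 0, 0, 0, 0, 1], [0, 0, 0, 0, 0, 0, 1], [0, 0, 0, 0, 0, 0, 1], [0, 0, 0, 0, 0, 0, 1], [0, 0, 0, 0, 0, 0, 1]]}}

```text
time: 18.98
tool_pos: [0.43, 0.0197, 0.1242]
tool_rot: [-1.574, 0.38, 3.054]
contact_force: [-2.8, 1.6, 4.7]
opening: 0.0195
```

```bash
python3 - <<'E'
from kin import *
k=np.load("k.npy");p,R=now();o=robot.observe();print(p,o["qpos"].round(3),o["opening"],o["contact_force"],o["torque"])
print(go(p,R,p+[0,0,.03],R,1,5)[0])
q=o["qpos"]
for dz in(.03,.06,.1,.15):print(dz,ik(p+[0,0,dz],R,k,q))
E
```

```text
[0.43   0.0197 0.1242] [-0.152  0.174  2.23   0.076  0.36   1.44 ] 0.019544836010177494 [-2.8234  1.6167  4.6666] [0.0866 0.3543 0.0012]
rows needed 0.5 d [-0.0111 -0.0279 -0.0001] rv [0. 0. 0.]
[[-0.0022, -0.0056, -0.0, 0.0, 0.0, 0.0, 1], [-0.0044, -0.0111, -0.0, 0.0, 0.0, 0.0, 1], [-0.0067, -0.0167, -0.0, 0.0, 0.0, 0.0, 1], [-0.0089, -0.0223, -0.0001, 0.0, 0.0, 0.0, 1], [-0.0111, -0.0279, -0.0001, 0.0, 0.0, 0.0, 1]]
[0.43   0.0197 0.1542]
0.03 (array([-0.1518,  0.1094,  2.1871,  0.059 ,  0.4665,  1.4586]), np.float64(1.2605544974138187e-12))
0.06 (array([-0.1518,  0.0534,  2.1396,  0.0492,  0.5699,  1.4699]), np.float64(5.18526243558426e-10))
0.1 (array([-0.1518, -0.0091,  2.0701,  0.0411,  0.7018,  1.4799]), np.float64(7.534722684746351e-13))
0.15 (array([-0.1518, -0.069 ,  1.9743,  0.0351,  0.8573,  1.4883]), np.float64(5.83737122063591e-09))
```

{"name": "apply_moves", "arguments": {"plan": [[-0.002, -0.005, 0, 0, 0, 0, 1], [-0.004, -0.01, 0, 0, 0, 0, 1], [-0.0065, -0.016, 0, 0, 0, 0, 1], [-0.009, -0.022, 0, 0, 0, 0, 1], [-0.011, -0.028, 0, 0, 0, 0, 1]]}}

```text
time: 19.6
tool_pos: [0.4303, 0.0194, 0.1546]
tool_rot: [-1.574, 0.38, 3.054]
contact_force: [-0.5, 0.4, -0.1]
opening: 0.0195
```

```bash
python3 - <<'E'
from kin import *
o=robot.observe();print(o["tool_pos"],o["opening"],o["contact_force"],o["torque"])
E
```

```text
[0.4303 0.0194 0.1546] 0.019494876627328957 [-0.5272  0.3674 -0.0791] [0.0072 0.4761 0.0349]
```

{"name": "apply_moves", "arguments": {"plan": [[-0.004, -0.01, 0, 0, 0, 0, 1], [-0.01, -0.026, 0, 0, 0, 0, 1], [-0.019, -0.047, 0, 0, 0, 0, 1], [-0.03, -0.075, 0, 0, 0, 0, 1], [-0.041, -0.103, 0, 0, 0, 0, 1]]}}

```text
time: 20.23
tool_pos: [0.4297, 0.0192, 0.2661]
tool_rot: [-1.574, 0.38, 3.054]
contact_force: [0.3, 0.4, -0.9]
opening: 0.0197
```

```bash
python3 - <<'E'
from red import *
o=robot.observe();print(o["tool_pos"],o["opening"],o["contact_force"],o["torque"],o["qpos"])
t=cams.read_camera("top");s=cams.read_camera("scene")
cv2.imwrite("pics/i.png",np.hstack([cv2.resize(i[y:y+90,x:x+120],(400,300),interpolation=cv2.INTER_CUBIC) for i,x,y in((t,200,150),(s,215,105))]))
f=lambda a:None
p,R=now();F=R.as_matrix()[:,1];x=H(-5);m=p-.008*F+.065*x;print("expected mid",m)
for n in("top","scene"):
    for kk in(-.095,-.01,.055,.095): print(n,kk,proj(n,m+kk*x).round(1))
E
```

```text
[0.4297 0.0192 0.2661] 0.019712332712156683 [ 0.275   0.3979 -0.8722] [0.0405 0.4404 0.0116] [-0.1537 -0.0612  1.9907  0.0366  0.8337  1.4851]
expected mid [0.4933 0.0135 0.2759]
top -0.095 [257.6 236.8]
top -0.01 [260.2 200. ]
top 0.055 [262.1 172.4]
top 0.095 [263.2 155.6]
scene -0.095 [275.3 131. ]
scene -0.01 [261.  142.5]
scene 0.055 [249.  152.2]
scene 0.095 [241.1 158.6]
```

View pics/i.png

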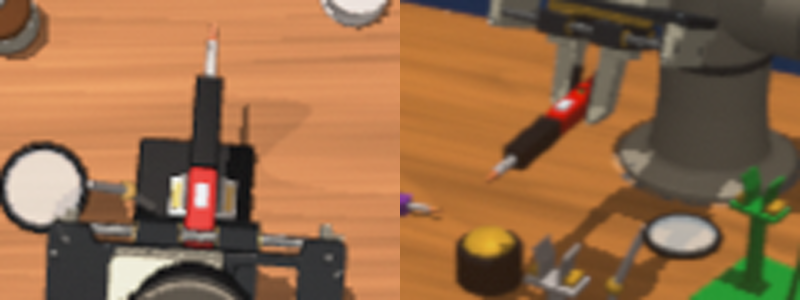

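The iron is held level by its red part with no slip: tip seen at (263,157) top and (241.7,158.7) scene, against predicted (263.2,155.6) and (241.1,158.6). Next I'll refine the stand's centre line from the first pictures.

```bash
python3 - <<'E'
from red import *
hs=34.2;x,y,z=irot(hs,-45);yh=H(hs+90);xh=H(hs)
t=cv2.imread("pics/top0.png");s=cv2.imread("pics/scene0.png")
base=np.array([.5121,.3513,0])
def lat(n,u,zz):
    P=plane(n,u,zz);return P.round(4),"lat %.4f along %.4f"%((P-base)@yh,(P-base)@xh)
print("sill top",lat("top",(129.5,192.2),.0705),lat("top",(130.0,192.0),.0705));print("sill scene",lat("scene",(374.4,245.8),.0705),lat("scene",(376,246),.0705))
# subpixel scanlines across bright trough in scene rows and top rows
gs=cv2.cvtColor(s,cv2.COLOR_BGR2HSV).astype(int);gt=cv2.cvtColor(t,cv2.COLOR_BGR2HSV).astype(int)
for r in(212,214,216,224,228,232,236): print("scene",r,[int(c) for c in range(355,392) if gs[r,c,1]<60 and gs[r,c,2]>150])
for r in range(194,216,3): print("top",r,[int(c) for c in range(115,160) if gt[r,c,1]<60 and gt[r,c,2]>150])
# base outline from scene: dark mask edges
k=np.zeros(s.shape[:2],np.uint8);k[205:285,335:400]=((gs[...,2]<75))[205:285,335:400]*255
c=max(cv2.findContours(k,cv2.RETR_EXTERNAL,cv2.CHAIN_APPROX_NONE)[0],key=cv2.contourArea);a=cv2.approxPolyDP(cv2.convexHull(c),2.5,True)[:,0]
for u in a: print(u,lat("scene",u,.02)[1])
E
```

```text
sill top (array([0.5392, 0.376 , 0.0705]), 'lat 0.0052 along 0.0363') (array([0.5397, 0.3746, 0.0705]), 'lat 0.0038 along 0.0359')
sill scene (array([0.5386, 0.3749, 0.0705]), 'lat 0.0046 along 0.0352') (array([0.5376, 0.3789, 0.0705]), 'lat 0.0085 along 0.0366')
scene 212 [366, 367, 368, 369]
scene 214 [366, 367, 368, 369, 370]
scene 216 [366, 367, 368, 369, 370]
scene 224 [366, 367, 368, 369, 370, 371, 372, 373, 374, 375, 378]
scene 228 [367, 368, 369, 370, 371, 372, 373, 374, 375]
scene 232 [367, 368, 369, 370, 371, 372, 373, 374, 375, 376, 379]
scene 236 [368, 369, 370, 371, 372, 373, 374, 375, 376, 377, 380]
top 194 [123, 130, 131, 132, 133, 134, 135, 136]
top 197 [124, 128, 129, 130, 131, 132, 133, 134, 135, 136, 137, 138]
top 200 [125, 126, 129, 130, 131, 132, 133, 134, 135, 136, 137, 138, 139, 140]
top 203 [126, 127, 130, 131, 132, 133, 134, 135, 136, 137, 138, 139, 140]
top 206 [128, 129, 131, 132, 133, 134, 135, 136, 137, 138, 139]
top 209 [131, 132, 135, 136, 137, 138, 139, 140]
top 212 []
top 215 []
[363 233] lat 0.0226 along -0.0763
[371 259] lat 0.0040 along 0.0326
[364 266] lat -0.0249 along 0.0553
[353 265] lat -0.0528 along 0.0470
[341 236] lat -0.0462 along -0.0736
```

The stand's centre line is consistent between the views (sill lateral offset about 4.5 mm). Home middle is about (0.5116, 0.3557, 0.115), which gives a home tip z of 0.0478. Planning the transfer.

```bash
cat > st.py <<'E'
from kin import *
k=np.load("k.npy");hs=34.2;home=np.array([.5116,.3557,.115]);X,Y,Z=irot(hs,-45)
def tgt(up,n,gx=-.065,th=-22):
    P,R=hold(home-up*X+n*Z,hs,-45,gx,th);return P,R*FL
E
python3 - <<'E'
from st import *
p,R=now();q=robot.observe()["qpos"]
P2,R2=tgt(.12,.03)
rv=(R.inv()*R2).as_rotvec();Rm=R*Ro.from_rotvec(rv/2);Pm=(p+P2)/2+[0,0,.06]
for a,b in((Pm,Rm),(P2,R2),tgt(.12,.004),tgt(0,.004)):
    q,r=ik(a,b,k,q);print(a,q.round(2),round(r,5))
go(p,R,Pm,Rm,1,5);go(Pm,Rm,P2,R2,1,5)
E
```

```text
[0.425  0.1556 0.3241] [ 0.23  0.16  1.53 -0.07  1.45  1.55] 0.0
[0.4184 0.2923 0.2597] [ 0.49  0.54  1.21 -0.04  1.79  1.46] 0.0
[0.4032 0.282  0.2413] [ 0.48  0.52  1.3  -0.05  1.72  1.46] 0.0
[0.4733 0.3297 0.1564] [ 0.5   0.75  1.12 -0.04  1.67  1.47] 0.0
rows needed 2.9 d [-0.0038 -0.0581 -0.1357] rv [  0.2 -20.1 -21.7]
[[-0.0008, -0.0116, -0.0271, 0.0, -4.0, -4.3, 1], [-0.0015, -0.0233, -0.0543, 0.1, -8.0, -8.7, 1], [-0.0023, -0.0349, -0.0814, 0.1, -12.1, -13.0, 1], [-0.003, -0.0465, -0.1086, 0.2, -16.1, -17.4, 1], [-0.0038, -0.0581, -0.1357, 0.2, -20.1, -21.7, 1]]
rows needed 2.9 d [-0.0285  0.055  -0.138 ] rv [  0.2 -20.1 -21.7]
[[-0.0057, 0.011, -0.0276, 0.0, -4.0, -4.3, 1], [-0.0114, 0.022, -0.0552, 0.1, -8.0, -8.7, 1], [-0.0171, 0.033, -0.0828, 0.1, -12.1, -13.0, 1], [-0.0228, 0.044, -0.1104, 0.2, -16.1, -17.4, 1], [-0.0285, 0.055, -0.138, 0.2, -20.1, -21.7, 1]]
```

{"name": "apply_moves", "arguments": {"plan": [[-0.001, -0.012, -0.027, 0, -4, -4.3, 1], [-0.002, -0.023, -0.054, 0.1, -8, -8.7, 1], [-0.002, -0.035, -0.081, 0.1, -12.1, -13, 1], [-0.003, -0.047, -0.109, 0.2, -16.1, -17.4, 1], [-0.004, -0.058, -0.136, 0.2, -20.1, -21.7, 1]]}}

```text
time: 20.95
tool_pos: [0.4237, 0.157, 0.3201]
tool_rot: [-1.506, -0.017, -2.885]
contact_force: [0.4, 0.4, -0.5]
opening: 0.0192
```

{"name": "apply_moves", "arguments": {"plan": [[-0.006, 0.011, -0.028, 0, -4, -4.3, 1], [-0.011, 0.022, -0.055, 0.1, -8, -8.7, 1], [-0.017, 0.033, -0.083, 0.1, -12.1, -13, 1], [-0.023, 0.044, -0.11, 0.2, -16.1, -17.4, 1], [-0.028, 0.055, -0.138, 0.2, -20.1, -21.7, 1]]}}

```text
time: 21.58
tool_pos: [0.4163, 0.2935, 0.2548]
tool_rot: [-1.578, -0.41, -2.539]
contact_force: [0.4, -0.2, -1.1]
opening: 0.0196
```

```bash
python3 - <<'E'
from red import *
from st import *
p,R=now();o=robot.observe();print(p,o["opening"],o["contact_force"])
f=R.as_matrix()[:,1];zt=R.as_matrix()[:,2]
ix,_,iz=X,Y,Z
m=p-.008*f+.065*X;print("err to tgt",p-tgt(.12,.03)[0],"mid",m,np.degrees((tgt(0,0)[1].inv()*R).as_rotvec()))
for n,roi in(("top",(90,150,200,250)),("scene",(310,140,420,260))):
    c,st,b,im=redblob(n,roi);print(n,c.round(1),st[:],b.round(1).tolist());cv2.imwrite(f"pics/j_{n}.png",im)
    print([proj(n,m+kk*X+.01*Z).round(1).tolist() for kk in(-.095,-.01,.055,.095)])
go(p,R,*tgt(.12,.005),1,5)
go(*tgt(.12,.005),*tgt(.004,.005),1,5)
E
```

```text
[0.4163 0.2935 0.2548] 0.01958463629449514 [ 0.3849 -0.2126 -1.0756]
err to tgt [-0.0021  0.0012 -0.0049] mid [0.457  0.3211 0.2161] [-0.2916 -0.2744 -0.5023]
top [142.3 234. ] [48 78 11 13 96] [[134.3, 230.5], [141.9, 225.4], [149.0, 236.0], [141.4, 241.1]]
[[140.2, 234.9], [133.0, 215.8], [128.0, 202.7], [125.2, 195.2]]
scene [366.8 168.2] [ 53  18   9  21 115] [[362.4, 158.5], [369.9, 157.9], [371.4, 177.9], [363.8, 178.4]]
[[364.8, 145.5], [369.9, 176.1], [374.0, 200.1], [376.5, 215.1]]
rows needed 0.4 d [0.0102 0.0183 0.0022] rv [0.3 0.3 0.5]
[[0.002, 0.0037, 0.0004, 0.1, 0.1, 0.1, 1], [0.0041, 0.0073, 0.0009, 0.1, 0.1, 0.2, 1], [0.0061, 0.011, 0.0013, 0.2, 0.2, 0.3, 1], [0.0081, 0.0147, 0.0018, 0.2, 0.2, 0.4, 1], [0.0102, 0.0183, 0.0022, 0.3, 0.3, 0.5, 1]]
rows needed 1.9 d [-0.1076  0.0435 -0.    ] rv [0. 0. 0.]
[[-0.0215, 0.0087, -0.0, 0.0, 0.0, 0.0, 1], [-0.043, 0.0174, -0.0, 0.0, 0.0, 0.0, 1], [-0.0645, 0.0261, -0.0, 0.0, 0.0, 0.0, 1], [-0.086, 0.0348, -0.0, 0.0, 0.0, 0.0, 1], [-0.1076, 0.0435, -0.0, 0.0, 0.0, 0.0, 1]]
```

```bash
python3 - <<'E'
from st import *
s=cv2.imread("pics/j_scene.png");h=cv2.cvtColor(s,cv2.COLOR_BGR2HSV).astype(int)
p,R=now();f=R.as_matrix()[:,1];m=p-.008*f+.065*X
for r in(182,186,190,194,198,202,206,209,212,215):
    notwood=[int(c) for c in range(355,395) if not(5<h[r,c,0]<22 and h[r,c,1]>110 and h[r,c,2]>110)]
    print(r,notwood)
for n in("scene",):
    print([proj(n,m+a*X).round(1).tolist() for a in(0,.055,.095)])
    a=home-.12*X+.0*Z; print("trough centre floor at up 20,60 of sill, home axis", [proj(n,home+k*X-.01*Z).round(1).tolist() for k in(-.04,0,.03,.055)])
E
```

```text
182 [355, 356, 357, 358, 359, 360, 361, 362, 363, 364, 365, 366, 367, 368, 369, 370, 371, 372, 373]
186 [355, 356, 357, 358, 359, 360, 361, 362, 363, 364, 365, 366, 367, 368, 369, 370, 371, 372, 373, 374]
190 [366, 367, 368, 369, 370, 371, 372, 373, 374, 375]
194 [367, 368, 369, 370, 371, 372, 373, 374, 375]
198 [368, 369, 370, 371, 372, 373, 374, 375, 376]
202 [369, 370, 371, 372, 373]
206 [355, 372, 373, 374]
209 [373, 374]
212 [365, 366, 367, 368, 369, 370]
215 [355, 366, 367, 368, 369, 370]
[[369.5, 181.4], [372.9, 201.5], [375.4, 216.4]]
trough centre floor at up 20,60 of sill, home axis [[368.1, 211.0], [370.5, 225.6], [372.4, 236.6], [373.9, 245.9]]
```

In the scene view the trough floor centre (370.5 at row 224, 372.5 at row 236) matches my model within 0.2 px. The iron body matches within 0.5 px. Slide in.

{"name": "apply_moves", "arguments": {"plan": [[0.003, 0.005, 0.001, 0.1, 0.1, 0.1, 1], [0.006, 0.01, 0.001, 0.1, 0.1, 0.3, 1], [0.008, 0.015, 0.002, 0.2, 0.2, 0.4, 1], [0.01, 0.018, 0.002, 0.3, 0.3, 0.5, 1], [0.01, 0.018, 0.002, 0.3, 0.3, 0.5, 1]]}}

```text
time: 22.3
tool_pos: [0.4036, 0.2817, 0.2439]
tool_rot: [-1.57, -0.398, -2.548]
contact_force: [0.6, -1.0, -1.1]
opening: 0.0194
```

```bash
python3 - <<'E'
from st import *
p,R=now();o=robot.observe();print(p-tgt(.12,.005)[0],o["contact_force"],o["opening"])
go(p,R,*tgt(.06,.005),1,5);go(p,R,*tgt(.004,.004),1,5)
E
```

```text
[-0.0001 -0.0007  0.0019] [ 0.5557 -1.0307 -1.1311] 0.019438035311679584
rows needed 1.0 d [-0.0567  0.0242 -0.0007] rv [-0.  -0.2 -0.2]
[[-0.0113, 0.0048, -0.0001, -0.0, -0.0, -0.0, 1], [-0.0227, 0.0097, -0.0003, -0.0, -0.1, -0.1, 1], [-0.034, 0.0145, -0.0004, -0.0, -0.1, -0.1, 1], [-0.0454, 0.0194, -0.0005, -0.0, -0.1, -0.2, 1], [-0.0567, 0.0242, -0.0007, -0.0, -0.2, -0.2, 1]]
rows needed 2.0 d [-0.1082  0.0463 -0.0008] rv [-0.  -0.2 -0.2]
[[-0.0216, 0.0093, -0.0002, -0.0, -0.0, -0.0, 1], [-0.0433, 0.0185, -0.0003, -0.0, -0.1, -0.1, 1], [-0.0649, 0.0278, -0.0005, -0.0, -0.1, -0.1, 1], [-0.0865, 0.037, -0.0006, -0.0, -0.1, -0.2, 1], [-0.1082, 0.0463, -0.0008, -0.0, -0.2, -0.2, 1]]
```

{"name": "apply_moves", "arguments": {"plan": [[-0.011, 0.005, 0, 0, 0, 0, 1], [-0.023, 0.01, 0, 0, 0, 0, 1], [-0.034, 0.0145, 0, 0, 0, 0, 1], [-0.045, 0.0194, -0.001, 0, 0, 0, 1], [-0.0567, 0.0242, -0.001, 0, 0, 0, 1]]}}

```text
time: 22.92
tool_pos: [0.4392, 0.3073, 0.1984]
tool_rot: [-1.57, -0.399, -2.547]
contact_force: [-0.8, -0.4, -0.9]
opening: 0.0198
```

```bash
python3 - <<'E'
from st import *
p,R=now();o=robot.observe();print(p-tgt(.06,.005)[0],o["contact_force"],o["torque"],o["opening"])
go(p,R,*tgt(.006,.004),1,5)
E
```

```text
[ 0.0004  0.001  -0.0011] [-0.8262 -0.392  -0.8805] [ 0.0641 -0.0272 -0.0387] 0.019776281821626017
rows needed 0.9 d [-0.0484  0.0206  0.0005] rv [-0.  -0.1 -0.1]
[[-0.0097, 0.0041, 0.0001, -0.0, -0.0, -0.0, 1], [-0.0194, 0.0082, 0.0002, -0.0, -0.1, -0.1, 1], [-0.029, 0.0123, 0.0003, -0.0, -0.1, -0.1, 1], [-0.0387, 0.0165, 0.0004, -0.0, -0.1, -0.1, 1], [-0.0484, 0.0206, 0.0005, -0.0, -0.1, -0.1, 1]]
```

No contact force yet; continue to about 6 mm short of home.

{"name": "apply_moves", "arguments": {"plan": [[-0.01, 0.004, 0, 0, 0, 0, 1], [-0.019, 0.008, 0, 0, 0, 0, 1], [-0.029, 0.0123, 0, 0, 0, 0, 1], [-0.039, 0.0165, 0, 0, 0, 0, 1], [-0.0484, 0.0206, 0.0005, 0, 0, 0, 1]]}}

```text
time: 23.55
tool_pos: [0.4698, 0.3272, 0.161]
tool_rot: [-1.57, -0.399, -2.547]
contact_force: [0.1, 0.1, -0.3]
opening: 0.0197
```

```bash
python3 - <<'E'
from st import *
p,R=now();o=robot.observe();print(p-tgt(.006,.004)[0],o["contact_force"],o["torque"],o["opening"])
go(p,R,*tgt(.002,.000),1,5)
E
```

```text
[-0.     -0.0001  0.0003] [ 0.0893  0.0985 -0.329 ] [ 0.0595 -0.0623  0.0094] 0.019731366723328463
rows needed 0.1 d [-0.0024  0.0055 -0.0001] rv [-0.  -0.1 -0.2]
[[-0.0005, 0.0011, -0.0, -0.0, -0.0, -0.0, 1], [-0.001, 0.0022, -0.0, -0.0, -0.1, -0.1, 1], [-0.0014, 0.0033, -0.0001, -0.0, -0.1, -0.1, 1], [-0.0019, 0.0044, -0.0001, -0.0, -0.1, -0.1, 1], [-0.0024, 0.0055, -0.0001, -0.0, -0.1, -0.2, 1]]
```

{"name": "apply_moves", "arguments": {"plan": [[-0.0005, 0.0011, 0, 0, 0, 0, 1], [-0.001, 0.0022, 0, 0, 0, 0, 1], [-0.0014, 0.0033, 0, 0, 0, 0, 1], [-0.0019, 0.0044, 0, 0, 0, 0, 1], [-0.0024, 0.0055, 0, 0, 0, 0, 1]]}}

```text
time: 24.18
tool_pos: [0.47, 0.3272, 0.1562]
tool_rot: [-1.569, -0.396, -2.547]
contact_force: [1.3, 0.6, 3.9]
opening: 0.0194
```

```bash
python3 - <<'E'
from st import *
p,R=now();o=robot.observe();F=o["contact_force"];print(p-tgt(.002,0)[0],F,"along X %.1f Y %.1f Z %.1f"%(F@X,F@Y,F@Z),o["torque"],o["opening"])
print("unit 1mm: -Z",R.inv().apply(-.001*Z),"+X",R.inv().apply(.001*X))
E
```

```text
[ 0.0001 -0.0001  0.0012] [1.2823 0.6169 3.9365] along X -1.8 Y -0.2 Z 3.8 [ 0.3167 -0.4643 -0.0058] 0.019414432093393334
unit 1mm: -Z [0.0004 0.0009 0.    ] +X [-0.0009  0.0004 -0.    ]
```

The iron is on the floor of the trough (3.8 N along the normal, no side force). Release and back off.

{"name": "apply_moves", "arguments": {"plan": [[0, 0, 0, 0, 0, 0, 0], [0, 0, 0, 0, 0, 0, 0], [0, 0, 0, 0, 0, 0, 0], [0, 0, 0, 0, 0, 0, 0], [0, 0, 0, 0, 0, 0, 0]]}}

```text
time: 24.8
tool_pos: [0.4695, 0.3269, 0.1555]
tool_rot: [-1.57, -0.399, -2.547]
contact_force: [0.0, 0.3, -0.7]
opening: 0.0458
```

{"name": "apply_moves", "arguments": {"plan": [[0, -0.01, 0, 0, 0, 0, 0], [0, -0.025, 0, 0, 0, 0, 0], [0, -0.045, 0, 0, 0, 0, 0], [0, -0.07, 0, 0, 0, 0, 0], [0, -0.1, 0, 0, 0, 0, 0]]}}

```text
time: 25.42
tool_pos: [0.5018, 0.3489, 0.2489]
tool_rot: [-1.57, -0.399, -2.547]
contact_force: [0.5, 0.2, 0.5]
opening: 0.0457
```

```bash
python3 - <<'E'
from red import *
from st import *
p,R=now();q=robot.observe()["qpos"];print(p,robot.observe()["contact_force"],R.as_matrix()[:,1])
P=np.array([.40,.10,.40]);print(ik(P,R,k,q));go(p,R,p+[0,0,.0]+np.array([-.06,-.2,.1]),R,0)
for n,roi in(("top",(90,150,200,250)),("scene",(310,140,420,260))):
    c,st,b,im=redblob(n,roi);print(n,c.round(1),st,b.round(1).tolist());cv2.imwrite(f"pics/k_{n}.png",im)
    print([proj(n,home+kk*X+.01*Z).round(1).tolist() for kk in(-.095,-.0525,-.01)])
E
```

```text
[0.5018 0.3489 0.2489] [0.465  0.2293 0.549 ] [-0.3211 -0.2182 -0.9216]
(array([ 0.1776,  0.2776,  1.2413, -0.1736,  1.9841,  1.1131]), np.float64(3.438402403109309e-14))
rows needed 3.9 d [ 0.1878 -0.0293  0.1322] rv [0. 0. 0.]
[[0.047, -0.0073, 0.033, 0.0, 0.0, 0.0, 0], [0.0939, -0.0146, 0.0661, 0.0, 0.0, 0.0, 0], [0.1409, -0.0219, 0.0991, 0.0, 0.0, 0.0, 0], [0.1878, -0.0293, 0.1322, 0.0, 0.0, 0.0, 0], [0.1878, -0.0293, 0.1322, 0.0, 0.0, 0.0, 0]]
top [137.5 210.6] [ 40  48  15  24 167] [[127.3, 200.6], [135.6, 196.8], [145.4, 218.0], [137.1, 221.9]]
[[137.2, 215.5], [133.9, 207.1], [130.7, 199.1]]
scene [367.7 204.2] [ 52  50  12  32 206] [[361.6, 190.5], [369.6, 189.3], [374.1, 220.8], [366.1, 222.0]]
[[367.6, 189.9], [370.1, 205.3], [372.7, 221.0]]
```

{"name": "apply_moves", "arguments": {"plan": [[0.047, -0.0073, 0.033, 0, 0, 0, 0], [0.094, -0.0146, 0.066, 0, 0, 0, 0], [0.141, -0.022, 0.099, 0, 0, 0, 0], [0.188, -0.029, 0.132, 0, 0, 0, 0], [0.188, -0.029, 0.132, 0, 0, 0, 0]]}}

```text
time: 26.15
tool_pos: [0.4407, 0.1463, 0.3497]
tool_rot: [-1.568, -0.395, -2.552]
contact_force: [0.8, 0.1, -0.2]
opening: 0.0459
```

```bash
python3 - <<'E'
from red import *
from st import *
print(robot.observe()["tool_pos"],robot.observe()["contact_force"])
B={}
for n,roi in(("top",(90,150,200,250)),("scene",(310,140,420,260))):
    c,st,b,im=redblob(n,roi);B[n]=b;print(n,c.round(1),st,b.round(1).tolist());cv2.imwrite(f"pics/l_{n}.png",im)
    h=cv2.cvtColor(im,cv2.COLOR_BGR2HSV).astype(int)
    # outline prediction of red solid: extreme points
    pts=np.array([proj(n,home+a*X+b2*.01*Y+c2*.01*Z) for a in(-.095,-.01) for b2 in(-1,1) for c2 in(-1,1)],np.float32)
    print(" pred solid centre",pts.mean(0).round(1),"hull box",cv2.boxPoints(cv2.minAreaRect(pts)).round(1).tolist())
    for name,r in(("purple",0),):pass
# bystanders: difference to the first pictures, away from arm/iron
for n in("top","scene"):
    d=cv2.absdiff(cv2.imread(f"pics/{n}0.png"),cv2.imread(f"pics/l_{n}.png")).max(2);m=cv2.morphologyEx((d>60).astype(np.uint8),cv2.MORPH_OPEN,np.ones((3,3),np.uint8))
    k_,l,st,ce=cv2.connectedComponentsWithStats(m);print(n,[(ce[i].round().tolist(),int(st[i,4])) for i in range(1,k_) if st[i,4]>25])
E
```

```text
[0.4407 0.1463 0.3497] [ 0.8234  0.132  -0.2294]
top [135.7 208.5] [ 40  48  11  23 104] [[129.3, 199.1], [136.7, 196.9], [143.0, 219.1], [135.6, 221.2]]
 pred solid centre [136.2 209.8] hull box [[126.5, 200.10000610351562], [135.8000030517578, 196.1999969482422], [145.6999969482422, 219.8000030517578], [136.3000030517578, 223.6999969482422]]
scene [367.9 205.2] [ 53  51  12  31 191] [[362.2, 191.3], [369.2, 190.1], [374.3, 220.8], [367.3, 221.9]]
 pred solid centre [368.8 206. ] hull box [[361.29998779296875, 190.6999969482422], [371.20001220703125, 189.10000610351562], [376.3999938964844, 221.10000610351562], [366.5, 222.6999969482422]]
top [([189.0, 260.0], 19065), ([377.0, 188.0], 297), ([133.0, 199.0], 212), ([211.0, 203.0], 220), ([123.0, 245.0], 429), ([151.0, 258.0], 78), ([157.0, 267.0], 107), ([133.0, 288.0], 263), ([176.0, 284.0], 411), ([213.0, 287.0], 52), ([223.0, 298.0], 58), ([65.0, 358.0], 4470), ([140.0, 338.0], 44), ([282.0, 359.0], 177), ([310.0, 381.0], 32), ([129.0, 382.0], 47)]
scene [([340.0, 10.0], 1260), ([444.0, 4.0], 39), ([495.0, 20.0], 549), ([453.0, 20.0], 68), ([331.0, 43.0], 169), ([492.0, 50.0], 28), ([341.0, 77.0], 28), ([332.0, 81.0], 79), ([458.0, 97.0], 378), ([307.0, 95.0], 75), ([374.0, 103.0], 100), ([437.0, 125.0], 49), ([489.0, 125.0], 34), ([344.0, 140.0], 491), ([476.0, 135.0], 74), ([166.0, 169.0], 104), ([374.0, 171.0], 455), ([293.0, 167.0], 63), ([332.0, 173.0], 148), ([307.0, 210.0], 1495), ([347.0, 175.0], 221), ([417.0, 191.0], 601), ([370.0, 219.0], 420), ([168.0, 198.0], 27), ([447.0, 202.0], 150), ([280.0, 236.0], 181)]
```

```bash
python3 -c "
from cell import robot
print(robot.hand_in(),robot.observe()['time'])"
```

```text
the job is handed in; nothing more can be done
the job is handed in; nothing more can be done
```

I moved the iron from the rack to the clip to the stand and handed the job in at about 26 s. The hand-in gives no verdict, so success rests on my own checks.

**What I did:**
- **Rack:** I drew the iron out by its black part. That grip would have put the gripper body into the magnifier at the clip. So I slid the iron back into its sleeve, regripped it leaning 40° and drew it out again.
- **Clip:** I pressed it level into the clip until it sat on the saddle, with the axis at z about 0.130 and about 5 N on the wrist. Then I let go.
- **Stand:** I took it by the red part, about 65 mm behind its middle. I slid it down the slope into the coil until it touched the trough floor (3.8 N along the floor normal, no side force), then released it and backed away.

**Last checks:**
- **Iron at home:** the visible red part lies within about 1–2 px (2–4 mm) of where my estimate of home puts it, in both views. That estimate gives a tip height of 0.0478 m and a butt height of about 0.182 m, matching the given 48 and 182 mm.
- **Robot clear:** the fingers were open and clear, and the wrist force was below 1 N, which is noise level.
- **Other things on the bench:** comparing with the first pictures, I took the changes away from the iron to be the arm and its shadow. I did not measure each thing.

**What disagreed or could not be seen:**
- The first rack approach stopped at a joint 6 limit, so I used the half-turned grasp instead.
- My stand base and sill measurements differed by about 4–5 mm sideways. I used the sill line, which matched the trough in the scene view.
- The tip inside the coil could not be seen directly.

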